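# Swap the grip on the tuning stage with one from behind the rack's rail

### The job

Change over the grip on the tuning stage: first put the straight grip that stands on the round stage away, upright, in the middle of the rack's empty bay, then fetch the broad-footed collared grip out of its bay - lift it clear over the front retaining rail before drawing it forward - and stand it upright in the middle of the stage. Set both down gently without dropping them, and leave the other grips and everything else on the bench where they are.

Things in the scene. Friction and masses are not known exactly. Their poses are not given: they have to be found in the camera images.
- rack: Fixed plywood stock rack, 130 deep (x), 350 wide (y); origin at centre of its underside on the bench; x points from its open front (robot's side) to its open back, z up. Grips stand on its deck at z 40. Four bays, centres at x -15, y -126, -42, 42, 126, split by 3 thick plates at y -84, 0, 84 (x -50 to 50, 18 above deck). A back bar runs at x 60, 30 above deck.
- rack_rail (a point): Middle of the top of the rack's front retaining rail, a fixed round steel bar 6 thick along the rack's whole width at rack x -58; its top is 28 above the deck (rack z 68).
- rack_board (a point): Middle of the lower front edge of the rack's overhead board, 350 wide, rack x 9 to 65, z 175 to 189 (underside 135 above the deck), on two posts at rack x 58, y +-170, with boxes and tins on it up to z 205. It covers the rear part of each bay, from 24 behind the bay centre: a vertical gripper hits it; one whose top leans 25 to 45 degrees to the front clears it.
- liner: Thin black rubber disc, 46 diameter, 1 thick, flush with the deck (never in the way); it lies in the middle of the one empty bay, within 4 of the bay centre. Origin at its centre on the deck. The straight grip belongs here.
- straight_grip: All four grips are the same green anodised aluminium, round about their own z axis, with the origin at the centre of the foot and z up. This one is a plain straight cylinder, 30 diameter, 72 tall, about 0.11 kg, at the start standing on the stage.
- collared_grip: All four grips are the same green anodised aluminium, round about their own z axis, with the origin at the centre of the foot and z up. This one has a broad foot collar, 40 diameter and 20 tall, and above it a straight 26 diameter shaft up to 72 tall; about 0.11 kg, at the start in one of the bays.
- cone_grip: All four grips are the same green anodised aluminium, round about their own z axis, with the origin at the centre of the foot and z up. Bystander in a bay: a cone, 36 diameter at the foot to 22 at the top, 68 tall. Leave alone.
- stub_grip: All four grips are the same green anodised aluminium, round about their own z axis, with the origin at the centre of the foot and z up. Bystander in a bay: a short fat cylinder, 36 diameter, 46 tall. Leave alone.
- stage: Fixed round tuning stage on the bench: steel disc 68 diameter with a 60 diameter black rubber top, 14 high. Origin at the centre of its underside on the bench, so a grip stands on it with its foot at z 14.
- squat_jar: Bystander near the stage: closed white plastic jar, 48 diameter, 105 tall, black cap, origin at the centre of its underside. Loose.
- machine_frame: Bystander near the stage: bronze coil machine frame with two copper coils, 70 long (its x), 21 wide, 66 tall, origin at the centre of its underside. Loose.
- caliper: Bystander: steel dial caliper lying flat, 190 long along its x, jaws reaching 50 to its -y side at x 55 to 90, 14 high, origin at the centre of the underside of its beam. Loose.
- driver: Bystander: screwdriver lying on the bench, 160 long along its x, under 35 high. Loose.
- grommet_bin: Fixed clear acrylic bin of black rubber grommets, 100 deep (x) by 130 wide, 70 tall, its front flap hanging open 45 out to -x; origin at the centre of its underside.
- power_supply: Fixed machine power supply at the left, 160 (x) by 130 by 105 tall, origin at the centre of its underside.
Not all that is in view belongs to the job. What is shaped like the collared_grip but blue or orange is not meant.

How it is judged (in metres and radians):
On the way, in this order (a step that is already met when the one before it is completed fails the run):
1. the straight grip stands upright, released, in the middle of the empty bay (horizontal distance between straight_grip and liner below 0.015 m and z of straight_grip in the frame of rack between 0.037 and 0.044 m and angle between straight_grip's own z axis and vertical below 0.1 rad and contact force between the fingers and straight_grip below 0.05 N), for 0.2 s.
2. the collared grip has been lifted higher than the rail while still behind it (z of collared_grip in the frame of rack above 0.068 m and x of collared_grip in the frame of rack above -0.038 m), for 0.05 s.
3. the collared grip stands upright on the stage, released (horizontal distance between collared_grip and stage below 0.012 m and height (world z) of collared_grip between 0.011 and 0.018 m and angle between collared_grip's own z axis and vertical below 0.1 rad and contact force between the fingers and collared_grip below 0.05 N), for 0.2 s.
At the end, for the whole second after the job is handed in: The straight grip stands upright (within 0.1 rad) on the rack's deck within 15 mm of the centre of the bay that was empty, the collared grip stands upright (within 0.1 rad) on the stage within 12 mm of its centre, and both are released and at rest (horizontal distance between straight_grip and liner below 0.015 m and z of straight_grip in the frame of rack between 0.037 and 0.044 m and angle between each of straight_grip, collared_grip's own z axis and vertical below 0.1 rad and horizontal distance between collared_grip and stage below 0.012 m and height (world z) of collared_grip between 0.011 and 0.018 m and linear speed of each of straight_grip, collared_grip below 0.02 m/s); the robot touches nothing.
It fails at once if another grip in the rack is shifted by more than 12 mm (distance of any of cone_grip, stub_grip from where it was at the start of the episode above 0.012 m).
It fails at once if the jar, frame, caliper or screwdriver is shifted by more than 15 mm (distance of any of squat_jar, machine_frame, caliper, driver from where it was at the start of the episode above 0.015 m).
It fails at once if a grip is dropped (falls freely at more than 0.5 m/s, about 13 mm) ((linear speed of straight_grip above 0.5 m/s and contact force between the fingers and straight_grip below 0.05 N) or (linear speed of collared_grip above 0.5 m/s and contact force between the fingers and collared_grip below 0.05 N)).
It also fails if it takes over 61 s, if anything falls off the work surface, if the arm or the gripper's body presses on something with over 40 N, if the wrist force passes 120 N, or if a joint passes its speed limit or range.

### The arm

A 7-joint arm with a two-finger parallel gripper is mounted at the origin on the work surface. World frame = base frame: x ahead of the robot, y to its left, z up, the work surface at z = 0. Lengths are in m, angles in degrees, forces in N, time in s.
With the tool pointing down it reaches from about 0.4 to 0.9 m from the base axis. Payload 5.5 kg.
Tool frame: the origin (TCP) lies on the centre line of the jaws, within the pads' length; the fingertips stand 17 mm ahead of it and the grasp point (between the pads) lies 2 mm behind it; z points along the fingers, y is the direction in which the jaws open and shut (so a half turn about z gives the same grasp; the last joint's range is limited). The gripper opens to 92 mm and grips with 3 to 60 N. Pads are 19 mm wide; open, the fingers measure 130 mm over their backs; the gripper's body (75 mm by 190 mm) begins 47 mm behind the grasp point.
Start: joints at [87.731, 28.699, -24.465, 88.831, 12.651, 65.22, -12.049], TCP at [0.194, -0.62, 0.208] pointing down, gripper open.
Joint ranges: [-164.97, 164.97], [-17.58, 116.51], [-87.97, 89.64], [11.32, 138.91], [-80.73, 260.73], [10.89, 115.49], [-147.41, 147.41]. Speed limits (degrees/s): [147.25, 147.25, 180, 180, 180, 180, 180].

### API

Orientations are given as a 3x3 rotation matrix whose columns are the frame's x, y, z axes.
In Python, from plant import telemetry, viewer, manip, spot_in, silhouettes, landmark_of gives the robot as it stands.
- The arm moves only by the tool play_rows, never from a script. Its argument "motion" is one flat list of numbers, 6 for each row, row after row: the shift along the tool's x, y, z scaled (see below), then the turn, a rotation vector about the tool's x, y, z scaled (see below). In form: [tx, ty, tz, ax, ay, az, tx, ty, tz, ax, ay, az, ...]. A call has 1 to 5 rows; each row is the pose to reach, as a shift and turn from the pose commanded when the call began, along the tool's axes at that moment, turning the shorter way round; what a row does not reach only later rows make up. The controller multiplies each number of a shift by 0.25 m and each number of a turn by pi rad. A row lasts 1/8 s, in which the tool goes at most 62.5 mm and 10.7 degrees, less where a joint would pass 70% of its speed; a pose out of reach is approached as far as the arm can. A call with a number of a shift or a turn outside -1 to 1 is refused whole. A call with a gripper value outside its range is refused whole. "gripper" is the opening, from 0 (shut) to 1 (fully open), set as the call begins (left out, the last holds). The fingers move at their own pace and stop on an object; "grip_force" is the grip in N (left out, the last holds). Time passes only in rows, so rows that repeat a pose let the fingers close. It gives the time, the measured TCP pose, the force and the opening at its end, in the units of the state.
- telemetry.sense(): the state, without advancing time (a new reading comes with each control period).
- viewer.capture(name): name is "side" or "top"; returns a dict with "color" (384x512x3 uint8, red, green, blue), "fov_y" (degrees; the focal length in pixels is half the picture's height over the tangent of half this angle, whatever the lens; pixels are square), "cx", "cy" (the principal point, pixels), "k1" (the pictures are not rectified: a ray, as slopes to the right and down, at radius r is drawn at 1 + k1 r^2 times it, then the intrinsics apply), "world_from_camera" (4x4, takes a point from camera to world coordinates). Camera axes: x right, y down, z forward; pixel columns grow to the right and rows downward; lengths in m; the calibration is good to about 2 mm. A picture is of the moment at which its call begins. There is no depth.
- manip.close_job(): hands the job in, once; it reports no verdict.
Trained networks look in the newest picture that a camera, given by its name, has taken for a name from the list of things; names that differ only in an ending like _2 or _b are one class to them, and where a whole thing is asked for, a point or a joint stands for the part that bears it (a point fixed in the world has none). Each returns a list of dicts, best first, with "score" (0 to 1); they miss things now and then, are a little off and sometimes report something else, mostly with a low value. They report only what shows in the picture. A call takes as long as a camera call. They do not tell look-alikes from the thing itself.
- spot_in(label, camera): "box" ([left, top, width, height] as shares, 0 to 1, of the picture: columns of its width, rows of its height, round what is visible of it).
- silhouettes(label, camera): "mask" (384x512 bool, what is visible of it) and "box" ([left, top, width, height] as shares, 0 to 1, of the picture: columns of its width, rows of its height, round what is visible of it).
- landmark_of(label, camera): "xy" ([column, row] as shares, 0 to 1, of the picture: columns of its width, rows of its height: a listed point, or the origin of a listed thing).
The state is a dict: "time_s": time; "joint_pos": joint angles; "joint_vel": joint speeds; "effort": joint torques, N m; "eef_pos": TCP position; "tool_rot": TCP orientation; "wrist_force": force on the tool from outside, world axes, zero at the start; "moment": the same for the moment, N m; "grip_width": finger opening in m.
Only numpy, scipy, OpenCV 4.12 (cv2) and the standard library are available. Lean on these libraries where they do the work, as an engineer would, in place of code of your own. Each camera call takes 0.05 s, during which the arm holds its last target.

## Working session

There is one attempt and no reset: what is moved stays moved. The work goes in short steps, Python scripts to look and compute and a tool call to move; the robot and the scene stay as the last step left them, time stands still between calls to the robot, and variables do not carry over. Pictures are saved under pics/ and viewed, and the job is handed in when it is done.

Besides the shell and the picture viewer there is one more tool, called after "Call:" in YAML: its name, and indented under it one key for each argument. play_rows: Moves the arm, as the interface text tells. Its arguments: {"type":"object","properties":{"motion":{"type":"array","items":{"type":"number","minimum":-1,"maximum":1}},"gripper":{"type":"number"},"grip_force":{"type":"number"}},"required":["motion"]}

```bash
ls; mkdir -p pics
python3 - <<'E'
from plant import telemetry, viewer
import cv2
s=telemetry.sense();print({k:(v if not hasattr(v,'round') else v) for k,v in s.items()})
for n in('side','top'):
    c=viewer.capture(n);cv2.imwrite(f'pics/{n}0.png',c['color'][:,:,::-1])
    print(n,c['fov_y'],c['cx'],c['cy'],c['k1'],c['world_from_camera'])
E
```

```text
pics
{'time_s': 0.0, 'joint_pos': array([ 87.73159838,  28.75462954, -24.45336951,  88.89112239,
        12.65023015,  65.21912384, -12.04917876]), 'joint_vel': array([-0.01430662, -0.02408272, -0.04971315,  0.07916362,  0.12006635,
       -0.03698583,  0.01161617]), 'effort': array([ 3.79465700e-04, -5.66592622e+01, -5.81587493e+00, -2.79105163e+01,
       -6.84037060e-02,  3.09139816e-02,  2.27002129e-04]), 'eef_pos': array([ 0.19356647, -0.61974103,  0.20707197]), 'tool_rot': array([[ 9.54492720e-01,  2.98233796e-01, -4.99992351e-04],
       [ 2.98234203e-01, -9.54490868e-01,  1.88210425e-03],
       [ 8.40689622e-05, -1.94556962e-03, -9.99998104e-01]]), 'wrist_force': array([-0.11240924,  0.01671877,  0.30197481]), 'moment': array([ 0.0332964 ,  0.00284844, -0.01177481]), 'grip_width': 0.091797058147082}
side 55.4692866385559 258.99361094084855 189.37418424137542 -0.08616263743869243 [[-0.97193472 -0.18745028  0.1421453   0.37083078]
 [-0.23519507  0.76112474 -0.60446043  0.65375943]
 [ 0.00511597 -0.62092795 -0.78385094  0.88326324]
 [ 0.          0.          0.          1.        ]]
top 42.01735725755279 260.8667699989 193.89621050723431 0.03769230878919971 [[ 0.01690802 -0.99825891  0.05650892  0.44508258]
 [-0.99981319 -0.01635091  0.01030655  0.04235171]
 [-0.00936463 -0.05667263 -0.9983489   1.41707973]
 [ 0.          0.          0.          1.        ]]
```

View pics/side0.png

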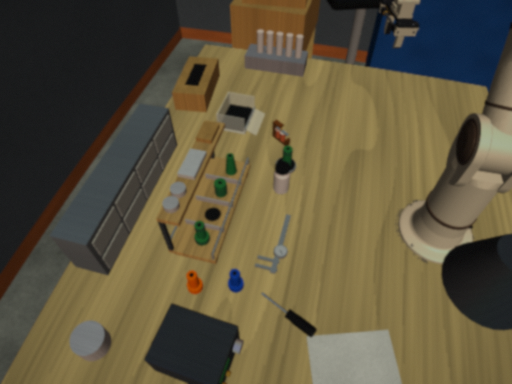

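View pics/top0.png

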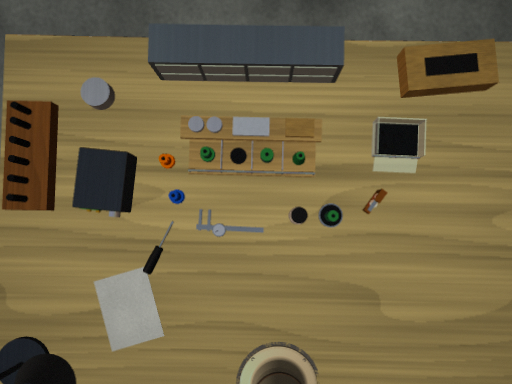

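The pictures show the rack at top (180–320, 115–175), the stage with the green straight grip at (331,215), the jar's black cap beside it at (299,215), and the frame at (375,200). In the top view, from left to right, the rack holds a grip at (207,153), the black liner at (238,156), and grips at (267,155) and (299,158). Blue (177,197) and orange (167,160) look-alikes stand outside the rack. I'll measure these and enlarge.

```bash
cat > h.py <<'E'
import numpy as np, cv2
from scipy.optimize import least_squares
from plant import telemetry, viewer, spot_in, silhouettes, landmark_of
def cap(n,save=None):
    c=viewer.capture(n)
    if save: cv2.imwrite(save,c['color'][:,:,::-1])
    c['f']=192/np.tan(np.radians(c['fov_y']/2)); return c
def ray(c,u,v):
    d=np.array([(u-c['cx'])/c['f'],(v-c['cy'])/c['f']]); s=d.copy()
    for _ in range(20): s=d/(1+c['k1']*(s@s))
    T=c['world_from_camera']; r=T[:3,:3]@np.array([s[0],s[1],1]); return T[:3,3],r
def atz(c,u,v,z):
    o,r=ray(c,u,v); return o+r*(z-o[2])/r[2]
def proj(c,p):
    T=c['world_from_camera']; q=T[:3,:3].T@(np.asarray(p)-T[:3,3]); s=q[:2]/q[2]; s=s*(1+c['k1']*(s@s))
    return np.array([s[0]*c['f']+c['cx'],s[1]*c['f']+c['cy']])
def tri(c1,p1,c2,p2):
    (o1,r1),(o2,r2)=ray(c1,*p1),ray(c2,*p2); r1/=np.linalg.norm(r1);r2/=np.linalg.norm(r2)
    A=np.stack([r1,-r2],1); t=np.linalg.lstsq(A,o2-o1,rcond=None)[0]
    a,b=o1+t[0]*r1,o2+t[1]*r2; return (a+b)/2,np.linalg.norm(a-b)
E
python3 - <<'E'
from h import *
np.set_printoptions(precision=4,suppress=True)
C={n:cap(n) for n in('side','top')}
for n,z in [('rack',0),('rack_rail',.068),('rack_board',.175),('liner',.04),('straight_grip',.014),('collared_grip',.04),('cone_grip',.04),('stub_grip',.04),('stage',0),('squat_jar',0),('machine_frame',0),('caliper',0),('driver',0),('grommet_bin',0),('power_supply',0)]:
    for cam in C:
        for d in landmark_of(n,cam)[:4]:
            u,v=d['xy'][0]*512,d['xy'][1]*384
            print(n,cam,round(d['score'],2),np.round([u,v],1),atz(C[cam],u,v,z))
def crop(c,x0,y0,x1,y1,k,f): cv2.imwrite(f,cv2.resize(C[c]['color'][y0:y1,x0:x1,::-1],None,fx=k,fy=k,interpolation=cv2.INTER_CUBIC))
crop('top',155,105,405,235,3,'pics/ctop.png')
crop('side',150,110,310,310,3,'pics/cside.png')
E
```

```text
rack side 0.84 [215.3 211.4] [0.6366 0.0839 0.    ]
rack top 0.96 [252.5 152.8] [0.6423 0.0828 0.    ]
rack top 0.31 [297.5 159. ] [ 0.6265 -0.0457  0.    ]
rack_rail side 0.7 [233.1 200.1] [0.5797 0.0793 0.068 ]
rack_rail top 0.78 [249.2 170.3] [0.585 0.089 0.068]
rack_board top 0.94 [249.7 140.4] [0.6491 0.0854 0.175 ]
liner side 0.56 [213.7 216.7] [0.6233 0.1279 0.04  ]
liner top 0.7 [239.4 157.1] [0.6242 0.1177 0.04  ]
liner top 0.31 [246.2 143. ] [0.6638 0.0996 0.04  ]
straight_grip side 0.67 [285.6 164.7] [ 0.4693 -0.1353  0.014 ]
straight_grip top 0.71 [326.9 214.9] [ 0.4687 -0.129   0.014 ]
straight_grip top 0.37 [394.5 138.7] [ 0.6861 -0.3164  0.014 ]
collared_grip side 0.76 [201.9 238.7] [0.6322 0.2031 0.04  ]
collared_grip side 0.64 [235. 288.] [0.5084 0.3158 0.04  ]
collared_grip top 0.63 [206.  155.5] [0.6272 0.2105 0.04  ]
collared_grip top 0.53 [178.9 198.4] [0.5068 0.2825 0.04  ]
collared_grip top 0.45 [168.7 161.7] [0.6082 0.3133 0.04  ]
cone_grip side 0.66 [232.6 171.7] [ 0.6185 -0.0444  0.04  ]
cone_grip top 0.71 [252.1 152.9] [0.6364 0.0828 0.04  ]
cone_grip top 0
[... 493 characters left out ...]
at_jar top 0.66 [296.3 215. ] [ 0.4671 -0.0443  0.    ]
machine_frame side 0.81 [279.3 137.6] [ 0.5165 -0.2681  0.    ]
machine_frame side 0.32 [282.3 242.7] [0.4239 0.1404 0.    ]
machine_frame top 0.73 [374.5 201.5] [ 0.5091 -0.2643  0.    ]
caliper side 0.73 [284.6 242.3] [0.4179 0.1377 0.    ]
caliper top 0.58 [233.3 228.6] [0.4257 0.1332 0.    ]
driver side 0.82 [285.3 313.9] [0.3769 0.3356 0.    ]
driver top 0.73 [159.8 245.4] [0.375  0.3398 0.    ]
grommet_bin side 0.73 [235.3 120.3] [ 0.6902 -0.3187  0.    ]
grommet_bin side 0.64 [284.  244.7] [0.4181 0.1456 0.    ]
grommet_bin top 0.79 [393.4 139.4] [ 0.6865 -0.3169  0.    ]
power_supply top 0.69 [112.1 185.5] [0.5422 0.48   0.    ]
```

View pics/ctop.png

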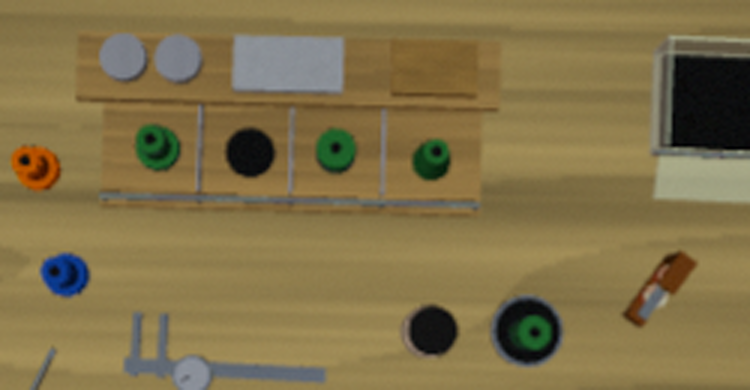

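View pics/cside.png

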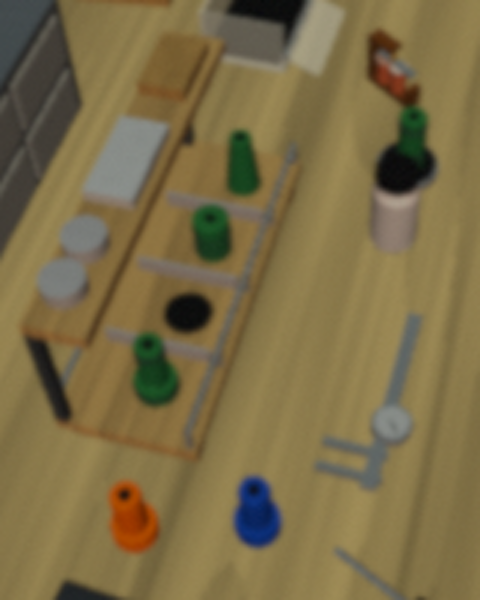

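The collared_grip candidates in the top view are green (207,153), blue (177,197) and orange (167,160). The green one in the leftmost bay fits: it has a broad foot, a stepped thin shaft and is green anodised, and it stands in a bay. The enlarged crops confirm it. Next I'll measure precisely by fitting models to the colour masks.

```bash
cat > fit.py <<'E'
from h import *
from scipy.optimize import minimize
G={'straight':[(0,.072,.015,.015)],'collared':[(0,.020,.020,.020),(.020,.072,.013,.013)],'cone':[(0,.068,.018,.011)],'stub':[(0,.046,.018,.018)],
'disc':[(0,0.0002,.023,.023)],'stage':[(0,.014,.034,.034)],'stagetop':[(0.014,.0142,.030,.030)],'jar':[(0,.105,.024,.024)]}
K=4
def render(c,kind,x,y,z0):
    m=np.zeros((384*K,512*K),np.uint8); t=np.linspace(0,2*np.pi,48)
    for a,b,r0,r1 in G[kind]:
        P=[proj(c,(x+r*np.cos(q),y+r*np.sin(q),z0+z)) for z,r in((a,r0),(b,r1)) for q in t]
        h=cv2.convexHull(((np.array(P)+.5)*K).astype(np.float32)); cv2.fillPoly(m,[h.astype(np.int32)],255)
    return cv2.resize(m,(512,384),interpolation=cv2.INTER_AREA)/255.
def fit(cs,masks,kind,x,y,z0,valid=None):
    valid=valid or [np.ones((384,512))]*len(cs)
    def cost(p):
        return sum((((render(c,kind,p[0],p[1],z0)-m)**2)*v).sum() for c,m,v in zip(cs,masks,valid))
    r=minimize(cost,[x,y],method='Nelder-Mead',options=dict(initial_simplex=[[x,y],[x+.006,y],[x,y+.006]],xatol=2e-4,fatol=.05))
    return r.x,r.fun
def green(c):
    h=cv2.cvtColor(c['color'],cv2.COLOR_RGB2HSV); return ((h[...,0]>45)&(h[...,0]<90)&(h[...,1]>90)).astype(float)
def dark(c,t=45): return (c['color'].max(2)<t).astype(float)
def near(m,u,v,r):
    o=np.zeros_like(m);u,v=int(u),int(v);o[v-r:v+r,u-r:u+r]=m[v-r:v+r,u-r:u+r];return o
E
python3 - <<'E'
from fit import *
np.set_printoptions(precision=4,suppress=True)
C={n:cap(n) for n in('side','top')}
S,T=C['side'],C['top']
for k,x,y,z,r in [('collared',.63,.207,.04,20),('stub',.632,.037,.04,20),('cone',.623,-.044,.04,20),('disc',.624,.122,.04,14),('straight',.468,-.138,.014,22)]:
    f=dark if k=='disc' else green
    for cs in ([S],[T],[S,T]):
        ms=[near(f(c),*proj(c,(x,y,z+(0 if k=='disc' else .03))),r) for c in cs]
        p,e=fit(cs,ms,k,x,y,z); print(k,[ 'S' if c is S else 'T' for c in cs],p,round(e,1),[m.sum() for m in ms])
# rim of stage: top
u=T['color'];x0,y0=330,215
print(u[205:226:1,331].max(1),u[215,315:347].max(1))
print(u[176:182,245],u[165:180,245].max(1))
E
```

```text
collared ['S'] [0.6311 0.2015] 57.7 [np.float64(241.0)]
collared ['T'] [0.6295 0.2052] 23.7 [np.float64(165.0)]
collared ['S', 'T'] [0.63   0.2051] 83.9 [np.float64(241.0), np.float64(165.0)]
stub ['S'] [0.6294 0.0391] 132.0 [np.float64(253.0)]
stub ['T'] [0.6277 0.0429] 24.8 [np.float64(138.0)]
stub ['S', 'T'] [0.6295 0.0428] 159.0 [np.float64(253.0), np.float64(138.0)]
cone ['S'] [ 0.6258 -0.0485] 103.1 [np.float64(196.0)]
cone ['T'] [ 0.6235 -0.046 ] 18.4 [np.float64(119.0)]
cone ['S', 'T'] [ 0.6229 -0.046 ] 122.9 [np.float64(196.0), np.float64(119.0)]
disc ['S'] [0.6331 0.1175] 41.5 [np.float64(129.0)]
disc ['T'] [0.629  0.1215] 21.0 [np.float64(190.0)]
disc ['S', 'T'] [0.6288 0.1209] 65.4 [np.float64(129.0), np.float64(190.0)]
straight ['S'] [ 0.4672 -0.1408] 60.8 [np.float64(145.0)]
straight ['T'] [ 0.4663 -0.1371] 12.0 [np.float64(143.0)]
straight ['S', 'T'] [ 0.4665 -0.1366] 73.9 [np.float64(145.0), np.float64(143.0)]
[22 14 14 12 15 66 94 96 98 80 64 69 90 98 99 82 46 19 12 15 37] [139 139 139 113  87  52  14  16  12  26  44  48  66  91  99 100  64  20
  11  29  76  95  98  64  21  14  61  99 131 142 143 142]
[[129 113  69]
 [133 116  73]
 [136 118  72]
 [139 120  73]
 [142 123  77]
 [142 124  75]] [144 148 149 152 150 123 101 106 127 127 124 129 133 136 139]
```

Run:
```python
from fit import *
np.set_printoptions(precision=4,suppress=True)
C={n:cap(n) for n in('side','top')}
S,T=C['side'],C['top']
h=cv2.cvtColor(T['color'],cv2.COLOR_RGB2HSV)
non=((h[...,1]<80)|(h[...,2]<60)|((h[...,0]>45)&(h[...,0]<90))).astype(float)
m=near(non,331,215,16); print('stage',fit([T],[m],'stage',.467,-.14,0),m.sum())
m=near(dark(T,60),299,215,14); p=ray(T,*[np.mean(a) for a in np.nonzero(m)[::-1]]);print('jar cap',atz(T,*[np.mean(a) for a in np.nonzero(m)[::-1]],.105),m.sum())
# rack fit from points (top)
pts=[((101/3+155-.33,197/3+105-.33),(-.058,.175,.068)),((477/3+155-.33,206/3+105-.33),(-.058,-.175,.068)),
((79/3+155-.33,101/3+105-.33),(.009,.175,.182)),((497/3+155-.33,109/3+105-.33),(.009,-.175,.182)),
((199/3+155-.33,196/3+105-.33),(-.05,.084,.058)),((291/3+155-.33,197/3+105-.33),(-.05,0,.058)),((383/3+155-.33,201/3+105-.33),(-.05,-.084,.058))]
def w(p,q): c,s=np.cos(p[2]),np.sin(p[2]); return (p[0]+c*q[0]-s*q[1],p[1]+s*q[0]+c*q[1],q[2])
r=least_squares(lambda p:np.concatenate([proj(T,w(p,q))-np.array(a) for a,q in pts]),[.642,.083,0],x_scale=[.01,.01,.01])
print('rack',r.x,np.degrees(r.x[2]),r.fun.reshape(-1,2))
for y in(.126,.042,-.042,-.126): print(w(r.x,(-.015,y,0)))
print('rail',w(r.x,(-.058,.084,0)),'board',w(r.x,(.009,.084,0)))
for n in('machine_frame','squat_jar'):
  for d in silhouettes(n,'top')[:1]: print(n,d['box'])
```

```text
stage (array([ 0.4689, -0.1392]), np.float64(7.5402998846597455)) 479.0
jar cap [ 0.4663 -0.0445  0.105 ] 195.0
rack [ 0.6379  0.083  -0.0062] -0.3570942794155355 [[-1.5986  0.4066]
 [ 2.246   0.2725]
 [-0.6553  0.9   ]
 [ 0.6722  1.276 ]
 [-0.3067 -1.0502]
 [-0.2379 -0.6997]
 [-0.1372 -1.3553]]
(np.float64(0.6237129344710457), np.float64(0.20904414953262745), 0)
(np.float64(0.6231894103033994), np.float64(0.12504578096248264), 0)
(np.float64(0.6226658861357531), np.float64(0.04104741239233785), 0)
(np.float64(0.6221423619681068), np.float64(-0.04295095617780696), 0)
rail (np.float64(0.5804520075239341), np.float64(0.16731295976194543), 0) board (np.float64(0.6474507062644067), np.float64(0.16689538691394185), 0)
machine_frame [0.7117, 0.4839, 0.0477, 0.0711]
squat_jar [0.557, 0.5375, 0.0441, 0.0466]
```

```bash
cat > mv.py <<'E'
from h import *
from scipy.spatial.transform import Rotation as Ro
np.set_printoptions(precision=4,suppress=True)
def R(psi,th):
    p=np.radians(psi);c,s=np.cos(p),np.sin(p)
    return np.array([[c,s,0],[s,-c,0],[0,0,-1]]).T.T@Ro.from_euler('y',th,degrees=True).as_matrix()
def plan(P,psi,th,back=0,state=None):
    """P: grasp point world; TCP = P + (0.002-back)*z"""
    Rt=R(psi,th); t=np.array(P)+(.002-back)*Rt[:,2]
    s=state or telemetry.sense(); p=s['eef_pos'];Q=s['tool_rot']
    sh=Q.T@(t-p)/.25; tu=Ro.from_matrix(Q.T@Rt).as_rotvec()/np.pi
    print('tcp',t,'row',np.round(np.r_[sh,tu],3),'dist',np.linalg.norm(t-p),'deg',np.linalg.norm(tu)*180, 'now',p,s['time_s'],s['wrist_force'],s['grip_width'])
    return t,Rt
E
python3 - <<'E'
from mv import *
plan((.467,-.138,.064),22,40,.14)
plan((.467,-.138,.064),22,40,.0)
E
```

```text
tcp [ 0.3848 -0.1712  0.1697] row [ 1.265 -1.487  0.154  0.009  0.222 -0.025] dist 0.4895675745188362 deg 40.2565413136277 now [ 0.1939 -0.6204  0.2081] 2.0 [-0.1612 -1.004   0.7934] 0.09161222305515908
tcp [ 0.4682 -0.1375  0.0625] row [ 1.623 -1.516  0.583  0.009  0.222 -0.025] dist 0.5741539457325251 deg 40.2565413136277 now [ 0.1939 -0.6204  0.2081] 2.0 [-0.1612 -1.004   0.7934] 0.09161222305515908
```

Call:
play_rows:
  motion: [0.64,-0.75,0,0.005,0.11,-0.012,0.64,-0.75,0,0.005,0.11,-0.012,0.64,-0.75,0,0.005,0.11,-0.012,0.64,-0.75,0,0.005,0.11,-0.012,0.64,-0.75,0,0.005,0.11,-0.012]
  gripper: 0.65

```text
time_s: 2.62
eef_pos: [0.292, -0.3887, 0.208]
tool_rot: [[0.886, 0.342, 0.314], [0.318, -0.94, 0.125], [0.338, -0.011, -0.941]]
wrist_force: [-0.4, -0.5, 0.8]
grip_width: 0.0597
```

Run:
```python
from mv import *
plan((.467,-.138,.064),22,40,.14)
```

```text
tcp [ 0.3848 -0.1712  0.1697] row [ 0.554 -0.689  0.369  0.003  0.112 -0.011] dist 0.23950509274640383 deg 20.349141506243775 now [ 0.292  -0.3887  0.208 ] 2.625 [-0.4289 -0.4905  0.8113] 0.05969495799353444
```

Call:
play_rows:
  motion: [0.555,-0.69,0.37,0.003,0.112,-0.011,0.555,-0.69,0.37,0.003,0.112,-0.011,0.555,-0.69,0.37,0.003,0.112,-0.011,0.555,-0.69,0.37,0.003,0.112,-0.011,0.555,-0.69,0.37,0.003,0.112,-0.011]

```text
time_s: 3.25
eef_pos: [0.3876, -0.1768, 0.1712]
tool_rot: [[0.71, 0.373, 0.597], [0.288, -0.928, 0.238], [0.642, 0.003, -0.766]]
wrist_force: [0.4, -0.7, 0.6]
grip_width: 0.0598
```

Run:
```python
from mv import *
C={n:cap(n) for n in('side','top')}
a=C['side']['color'][60:230,210:400,::-1];b=C['top']['color'][160:330,260:450,::-1]
cv2.imwrite('pics/h1.png',np.hstack([cv2.resize(a,None,fx=2,fy=2,interpolation=2),cv2.resize(b,None,fx=2,fy=2,interpolation=2)]))
plan((.467,-.138,.064),22,40,.06)
plan((.467,-.138,.064),22,40,.0)
```

```text
tcp [ 0.4324 -0.152   0.1084] row [ 0.001 -0.031  0.326  0.001 -0.    -0.001] dist 0.08194899776152528 deg 0.34685873541897033 now [ 0.3864 -0.1784  0.1708] 3.35 [-0.8917  0.4144 -0.0909] 0.05955053964142787
tcp [ 0.4682 -0.1375  0.0625] row [ 0.001 -0.032  0.566  0.001 -0.    -0.001] dist 0.14181116314737688 deg 0.34685873541897033 now [ 0.3864 -0.1784  0.1708] 3.35 [-0.8917  0.4144 -0.0909] 0.05955053964142787
```

View pics/h1.png

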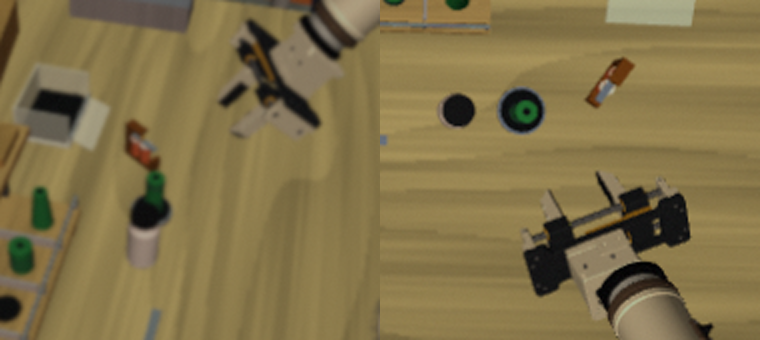

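Run:
```python
from mv import *
C={n:cap(n) for n in('side','top')}
s=telemetry.sense();p=s['eef_pos'];Q=s['tool_rot'];w=s['grip_width']/2
out=[]
for n,(x0,y0) in {'side':(290,70),'top':(300,210)}.items():
    a=cv2.resize(C[n]['color'][y0:y0+100,x0:x0+100,::-1],None,fx=4,fy=4,interpolation=cv2.INTER_CUBIC)
    for sg in(1,-1):
      for dx in(-.0095,.0095):
        q=proj(C[n],p+Q@[dx,sg*w,.017]);cv2.circle(a,tuple(int(v) for v in ((q+.5-[x0,y0])*4)),3,(0,0,255),-1)
    out.append(a)
cv2.imwrite('pics/h2.png',np.hstack(out));print(p)
```

```text
[ 0.3858 -0.1789  0.1705]
```

View pics/h2.png

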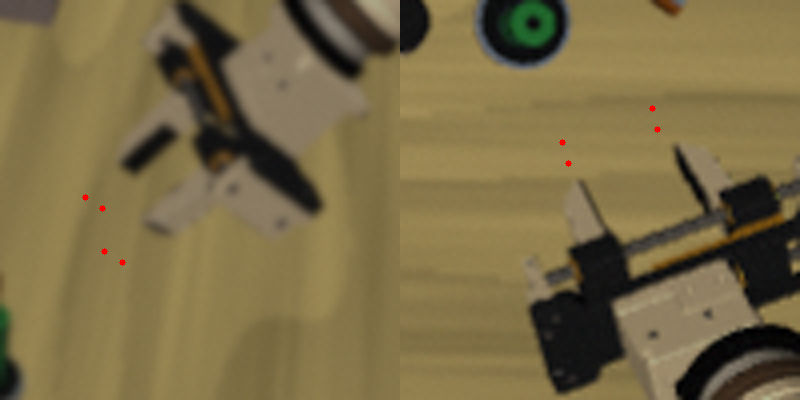

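Run:
```python
from mv import *
C={n:cap(n) for n in('side','top')}
s=telemetry.sense();p=s['eef_pos'];Q=s['tool_rot']
print(p,p+Q[:,2]*.017, s['time_s'],s['joint_pos'],s['joint_vel'])
S,T=C['side'],C['top']
print(tri(S,(326.5,118.7),T,(356.9,251.3)))
print('finger backs L',tri(S,(290+155/4,70+228/4),T,(300+178/4,210+183/4)),'R',tri(S,(290+128/4,70+165/4),T,(300+277/4,210+148/4)))
for n,(x0,y0) in {'side':(290,70),'top':(300,210)}.items(): cv2.imwrite(f'pics/h3{n}.png',C[n]['color'][:,:,::-1])
```

```text
[ 0.3856 -0.1787  0.1702] [ 0.3957 -0.1747  0.1572] 3.55 [119.9325  14.2611 -69.2001 138.8171 -48.7414  34.0545  24.9371] [-0.4041 -0.1878  0.0254  0.1932 -0.0112 -0.0704 -0.1275]
(array([ 0.3735, -0.1816,  0.1884]), np.float64(0.009817842970535765))
finger backs L (array([ 0.3624, -0.1522,  0.1845]), np.float64(0.008746014908695888)) R (array([ 0.3874, -0.2112,  0.1891]), np.float64(0.003925615542929083))
```

View pics/h3side.png

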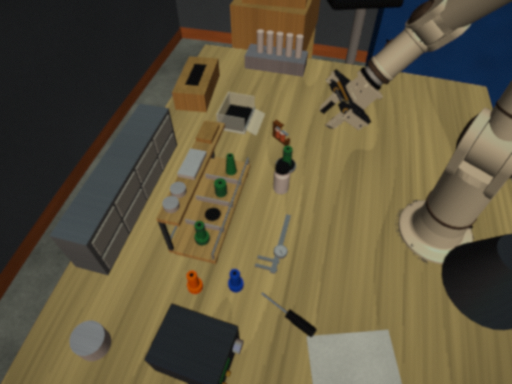

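Run:
```python
from mv import *
C={n:cap(n) for n in('side','top')}
S,T=C['side'],C['top']
print(tri(S,(287.4,147),T,(333.,215.7)))
p=np.array([.1939,-.6204,.2081]);x=np.array([.2982,-.9545,0])
for w in(.046,-.046):
  for z in (.191,.23): print(w,z,proj(S,p*[1,1,0]+[0,0,z]+w*x))
im=cv2.imread('pics/side0.png');cv2.imwrite('pics/h4.png',cv2.resize(im[0:80,330:450],None,fx=6,fy=6,interpolation=2))
```

```text
(array([ 0.467 , -0.135 ,  0.0947]), np.float64(0.0031720557140917775))
0.046 0.191 [384.7559  42.6074]
0.046 0.23 [387.4536  32.8377]
-0.046 0.191 [392.3244  56.1318]
-0.046 0.23 [395.3411  46.169 ]
```

View pics/h4.png

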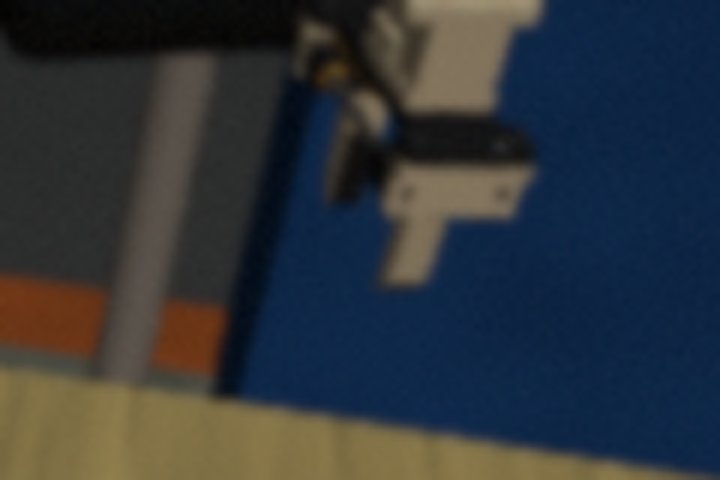

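Call:
play_rows:
  motion: [0,-0.03,0.16,0,0,0,0,-0.03,0.24,0,0,0,0,-0.03,0.32,0,0,0,0,-0.03,0.32,0,0,0,0,-0.03,0.32,0,0,0]

```text
time_s: 4.28
eef_pos: [0.436, -0.1575, 0.1099]
tool_rot: [[0.715, 0.374, 0.591], [0.283, -0.927, 0.245], [0.64, -0.008, -0.769]]
wrist_force: [-0.5, -0.8, 0.3]
grip_width: 0.0595
```

```bash
cat > look.py <<'E'
from mv import *
import sys
def look(name,boxes,k=4):
    C={n:cap(n) for n in('side','top')}
    s=telemetry.sense();p=s['eef_pos'];Q=s['tool_rot'];w=s['grip_width']/2
    out=[]
    for n,(x0,y0) in boxes.items():
        a=cv2.resize(C[n]['color'][y0:y0+100,x0:x0+100,::-1],None,fx=k,fy=k,interpolation=cv2.INTER_CUBIC)
        for sg in(1,-1):
            q=proj(C[n],p+Q@[0,sg*w,.017]);cv2.circle(a,tuple(int(v) for v in ((q+.5-[x0,y0])*k)),2,(0,0,255),-1)
        out.append(a)
    cv2.imwrite(f'pics/{name}.png',np.hstack(out)); return C,s
E
python3 - <<'E'
from look import *
look('h5',{'side':(250,90),'top':(300,180)})
plan((.467,-.138,.064),22,40,.06)
plan((.467,-.138,.064),22,40,.0)
E
```

```text
tcp [ 0.4324 -0.152   0.1084] row [-0.007 -0.027  0.003 -0.002  0.001 -0.002] dist 0.007132494174325785 deg 0.5007314993341156 now [ 0.4359 -0.158   0.1101] 4.375 [ 0.3029 -0.4042 -0.3254] 0.05988849229470789
tcp [ 0.4682 -0.1375  0.0625] row [-0.007 -0.026  0.243 -0.002  0.001 -0.002] dist 0.06104025971602196 deg 0.5007314993341156 now [ 0.4359 -0.158   0.1101] 4.375 [ 0.3029 -0.4042 -0.3254] 0.05988849229470789
```

View pics/h5.png

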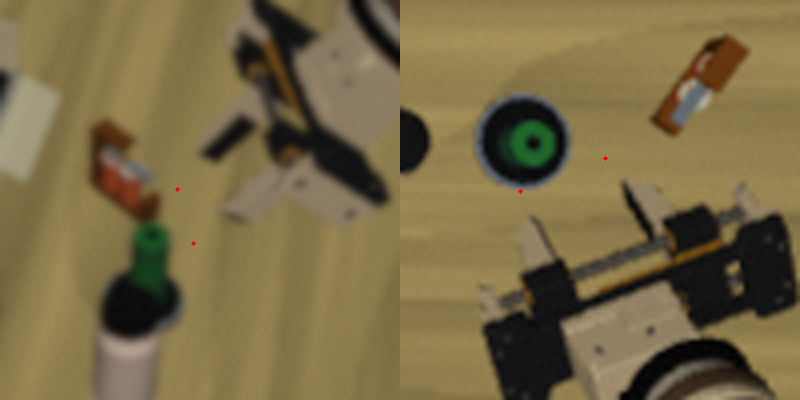

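Run:
```python
from mv import *
C={n:cap(n) for n in('side','top')}
S,T=C['side'],C['top']
s=telemetry.sense();p=s['eef_pos'];Q=s['tool_rot'];w=s['grip_width']/2
print(s['joint_pos'],p)
obs=[(S,(250+232/4,90+212/4),-1),(S,(250+207/4,90+153/4),1),(T,(300+133/4,180+216/4),-1),(T,(300+229/4,180+181/4),1)]
def f(d): return np.concatenate([proj(c,p+Q@(np.array([d[0],sg*w+d[1],d[2]])))-np.array(q) for c,q,sg in obs])
r=least_squares(f,[0,0,.017],x_scale=.01);print(r.x,r.fun.reshape(-1,2))
```

```text
[107.1942  35.9435 -71.3591 138.8454 -12.9756  11.0261 -10.7001] [ 0.4359 -0.1582  0.1103]
[ 0.0032  0.0005 -0.0196] [[-2.2761 -0.8696]
 [-0.4156  0.4832]
 [ 1.2464  0.9445]
 [-1.1719  1.4121]]
```

```bash
sed -i 's/(.002-back)/(TO-back)/; s/^def R/TO=.039\ndef R/' mv.py
python3 - <<'E'
from mv import *
for psi,th in((40,30),(50,30)): plan((.467,-.138,.068),psi,th,.12)
E
```

```text
tcp [ 0.436  -0.164   0.1381] row [ 0.065  0.021 -0.091  0.056 -0.054 -0.084] dist 0.028500856436742238 deg 20.562312601888927 now [ 0.4359 -0.1582  0.1103] 4.475 [-0.0061 -0.2844 -0.6923] 0.059390169373883674
tcp [ 0.441  -0.169   0.1381] row [ 0.074  0.047 -0.084  0.087 -0.054 -0.129] dist 0.0303499444377575 deg 29.730255203053044 now [ 0.4359 -0.1582  0.1103] 4.475 [-0.0061 -0.2844 -0.6923] 0.059390169373883674
```

Call:
play_rows:
  motion: [0,0,-0.09,0,0,0,0.065,0.02,-0.09,0.028,-0.027,-0.042,0.065,0.02,-0.09,0.056,-0.054,-0.084,0.065,0.02,-0.09,0.056,-0.054,-0.084,0.065,0.02,-0.09,0.056,-0.054,-0.084]

```text
time_s: 5.1
eef_pos: [0.4351, -0.1624, 0.1373]
tool_rot: [[0.663, 0.643, 0.383], [0.555, -0.766, 0.324], [0.501, -0.002, -0.865]]
wrist_force: [-0.5, 0.6, -0.6]
grip_width: 0.06
```

Run:
```python
from look import *
C,s=look('h6',{'side':(250,90),'top':(300,180)})
print(s['joint_pos'])
for psi,th in((40,30),(50,30)): plan((.467,-.138,.068),psi,th,.12)
```

```text
[ 98.6065  28.5392 -67.8038 127.1741  -5.1345  33.2657 -10.5569]
tcp [ 0.436  -0.164   0.1381] row [ 0.003  0.009 -0.004 -0.001 -0.001 -0.001] dist 0.0024088304177272923 deg 0.1945033884856566 now [ 0.4345 -0.1625  0.137 ] 5.2 [ 0.3307 -0.7106  0.0573] 0.05951364896925502
tcp [ 0.441  -0.169   0.1381] row [ 0.005  0.037 -0.002  0.027 -0.001 -0.049] dist 0.009264707059131527 deg 10.022152670928747 now [ 0.4345 -0.1625  0.137 ] 5.2 [ 0.3307 -0.7106  0.0573] 0.05951364896925502
```

View pics/h6.png

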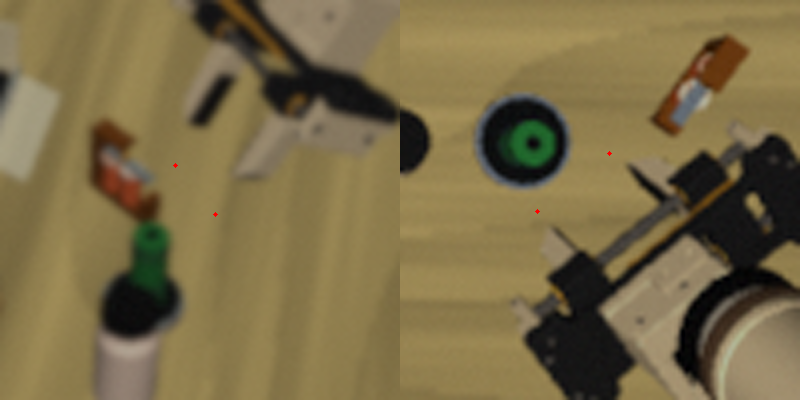

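Run:
```python
from mv import *
C={n:cap(n) for n in('side','top')}
S,T=C['side'],C['top']
s=telemetry.sense();p=s['eef_pos'];Q=s['tool_rot'];w=s['grip_width']/2
obs=[(S,(250+252/4,90+180/4),-1),(S,(250+198/4,90+122/4),1),(T,(300+153/4,180+232/4),-1),(T,(300+233/4,180+167/4),1)]
def f(d): return np.concatenate([proj(c,p+Q@(np.array([d[0],sg*w+d[1],d[2]])))-np.array(q) for c,q,sg in obs])
r=least_squares(f,[0,0,.017],x_scale=.01);print(r.x,r.fun.reshape(-1,2))
plan((.467,-.138,.068),40,30,.05)
```

```text
[ 0.0027 -0.0036 -0.0206] [[-2.988  -1.3331]
 [ 0.0869  0.894 ]
 [ 0.8224  0.6532]
 [-0.7841  1.8961]]
tcp [ 0.4628 -0.1415  0.0775] row [ 0.002  0.007  0.277 -0.001 -0.001 -0.   ] dist 0.06937207650304632 deg 0.16855576862433858 now [ 0.4349 -0.1629  0.1373] 5.3 [-0.6244  0.2908 -0.0542] 0.059675780394854515
```

Call:
play_rows:
  motion: [0,0,0.1,0,0,0,0,0.005,0.2,0,0,0,0,0.007,0.277,0,0,0,0,0.007,0.277,0,0,0,0,0.007,0.277,0,0,0]

```text
time_s: 5.92
eef_pos: [0.4636, -0.1426, 0.0784]
tool_rot: [[0.663, 0.643, 0.383], [0.557, -0.766, 0.323], [0.501, -0.001, -0.865]]
wrist_force: [-0.5, -1.1, -0.4]
grip_width: 0.0597
```

Run:
```python
from look import *
C,s=look('h7',{'side':(250,90),'top':(300,170)})
print(s['joint_pos'])
plan((.467,-.138,.068),40,30,.05)
plan((.467,-.138,.068),40,30,.0)
```

```text
[ 85.3362  34.2105 -58.2726 128.0086  -0.6673  23.4466 -15.0076]
tcp [ 0.4628 -0.1415  0.0775] row [-0.001 -0.008  0.005  0.    -0.     0.   ] dist 0.0023312903065286173 deg 0.06938511356256755 now [ 0.4638 -0.1433  0.0787] 6.025 [-0.2442 -1.1948  0.2043] 0.059427498475220546
tcp [ 0.4819 -0.1255  0.0342] row [-0.001 -0.008  0.205  0.    -0.     0.   ] dist 0.05119840996161117 deg 0.06938511356256755 now [ 0.4638 -0.1433  0.0787] 6.025 [-0.2442 -1.1948  0.2043] 0.059427498475220546
```

View pics/h7.png

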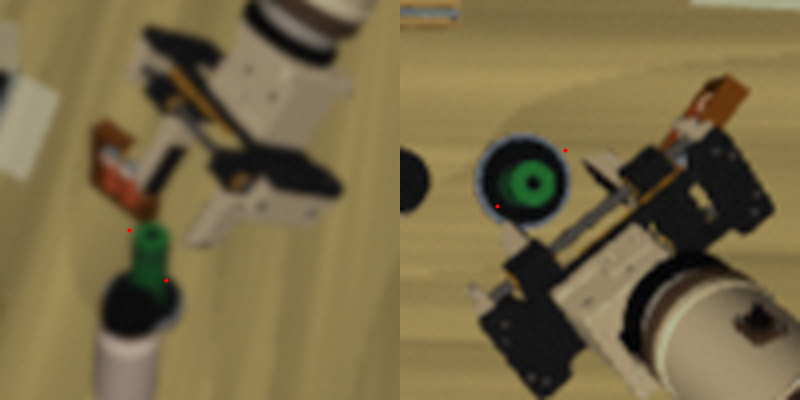

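Call:
play_rows:
  motion: [0,-0.008,0.05,0,0,0,0,-0.008,0.1,0,0,0,0,-0.008,0.15,0,0,0,0,-0.008,0.2,0,0,0,0,-0.008,0.205,0,0,0]

```text
time_s: 6.65
eef_pos: [0.4822, -0.1242, 0.0336]
tool_rot: [[0.662, 0.644, 0.383], [0.557, -0.765, 0.323], [0.501, -0.001, -0.865]]
wrist_force: [-0.4, -0.2, 0.5]
grip_width: 0.0594
```

Run:
```python
from look import *
C,s=look('h8',{'side':(240,90),'top':(300,160)})
print(s['joint_pos'])
plan((.467,-.138,.068),40,30,.0)
```

```text
[ 76.2863  38.5989 -51.6217 128.2647   1.6959  16.3558 -17.4821]
tcp [ 0.4819 -0.1255  0.0342] row [-0.002  0.002 -0.003 -0.    -0.     0.   ] dist 0.0010390659360572094 deg 0.10250231560227875 now [ 0.4823 -0.1245  0.0339] 6.75 [ 0.769  -0.1127  0.0706] 0.05960545606401508
```

View pics/h8.png

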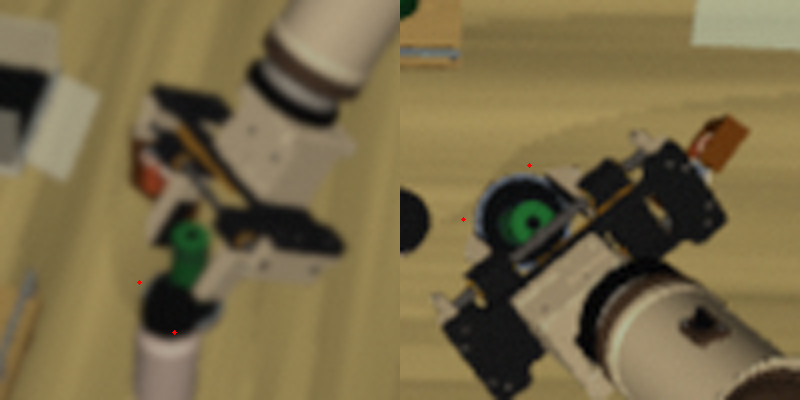

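Call:
play_rows:
  motion: [0,0,0,0,0,0,0,0,0,0,0,0,0,0,0,0,0,0,0,0,0,0,0,0,0,0,0,0,0,0]
  gripper: 0
  grip_force: 25

```text
time_s: 7.38
eef_pos: [0.4823, -0.1247, 0.0339]
tool_rot: [[0.662, 0.644, 0.383], [0.557, -0.765, 0.322], [0.501, 0.0, -0.866]]
wrist_force: [-1.1, -1.4, 2.6]
grip_width: 0.0296
```

Run:
```python
from look import *
C,s=look('h9',{'side':(240,90),'top':(300,160)})
plan((.467,-.138,.068),40,30,.0)
```

```text
tcp [ 0.4819 -0.1255  0.0342] row [-0.002  0.001 -0.003 -0.    -0.     0.   ] dist 0.0008839022389010995 deg 0.08883670957188709 now [ 0.4823 -0.1247  0.0339] 7.475 [-1.8559 -0.2702  3.8611] 0.029278959104747346
```

View pics/h9.png

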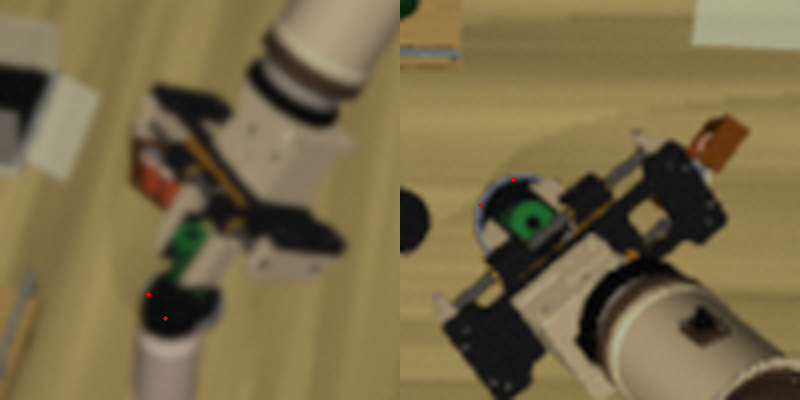

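Call:
play_rows:
  motion: [0.02,0,-0.035,0,0,0,0.08,0,-0.139,0,0,0,0.16,0,-0.277,0,0,0,0.25,0,-0.433,0,0,0,0.25,0,-0.433,0,0,0]

```text
time_s: 8.1
eef_pos: [0.4837, -0.1258, 0.1615]
tool_rot: [[0.661, 0.644, 0.386], [0.559, -0.765, 0.318], [0.5, 0.006, -0.866]]
wrist_force: [-0.6, -0.0, -1.4]
grip_width: 0.0293
```

Run:
```python
from look import *
C,s=look('h10',{'side':(240,60),'top':(300,160)})
print(s['joint_pos'])
# grip foot height h above: grasp 54 above foot
plan((.54,.10,.120+.054),0,30)
plan((.50,.0,.130+.054),20,30)
```

```text
[ 90.5631  25.9284 -67.7637 124.9699  -6.7795  32.5657 -16.9796]
tcp [0.5595 0.1    0.1402] row [ 0.671 -0.488  0.473 -0.111  0.     0.193] dist 0.23883524943253814 deg 40.059735696623484 now [ 0.4816 -0.125   0.1588] 8.2 [-1.0397 -0.4998 -1.7418] 0.02962749617826474
tcp [0.5183 0.0067 0.1502] row [ 0.374 -0.309  0.255 -0.055  0.     0.097] dist 0.13697265590133526 deg 20.05976602046481 now [ 0.4816 -0.125   0.1588] 8.2 [-1.0397 -0.4998 -1.7418] 0.02962749617826474
```

View pics/h10.png

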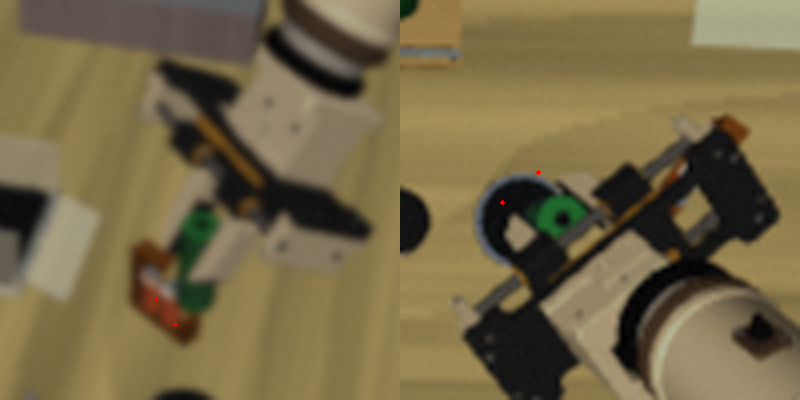

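Call:
play_rows:
  motion: [0.12,-0.1,0.08,-0.018,0,0.032,0.25,-0.206,0.17,-0.036,0,0.064,0.374,-0.309,0.255,-0.055,0,0.097,0.374,-0.309,0.255,-0.055,0,0.097,0.374,-0.309,0.255,-0.055,0,0.097]

```text
time_s: 8.82
eef_pos: [0.5173, 0.0096, 0.1494]
tool_rot: [[0.814, 0.347, 0.466], [0.299, -0.938, 0.176], [0.498, -0.003, -0.867]]
wrist_force: [-0.3, 0.3, -1.8]
grip_width: 0.0295
```

Run:
```python
from mv import *
print(telemetry.sense()['joint_pos'])
plan((.54,.12,.110+.054),-0.4,30)
```

```text
[ 58.2355  11.2386 -56.2171 134.4294 -14.4428  12.3292 -51.5423]
tcp [0.5595 0.1199 0.1302] row [ 0.231 -0.355  0.223 -0.058  0.001  0.099] dist 0.11965596538266332 deg 20.722419752885873 now [0.5173 0.0096 0.1494] 8.825 [-0.3338  0.3278 -1.8413] 0.029484974793215678
```

Call:
play_rows:
  motion: [0.077,-0.12,0.074,-0.019,0,0.033,0.154,-0.24,0.148,-0.038,0,0.066,0.231,-0.355,0.223,-0.058,0.001,0.099,0.231,-0.355,0.223,-0.058,0.001,0.099,0.231,-0.355,0.223,-0.058,0.001,0.099]

```text
time_s: 9.45
eef_pos: [0.5334, 0.0615, 0.1218]
tool_rot: [[0.891, 0.113, 0.439], [0.102, -0.994, 0.049], [0.442, 0.001, -0.897]]
wrist_force: [-0.1, 0.2, -1.1]
grip_width: 0.0295
```

Run:
```python
from look import *
C,s=look('h11',{'side':(190,150),'top':(200,110)})
print(s['joint_pos'])
plan((.54,.12,.110+.054),-0.4,30)
```

```text
[   2.4692   10.668   -14.8986  133.212    25.0414   11.2083 -117.8756]
tcp [0.5595 0.1199 0.1302] row [ 0.131 -0.197  0.029 -0.02   0.02   0.037] dist 0.0595825141141124 deg 8.423580861653718 now [0.5334 0.0669 0.1222] 9.55 [-0.0857 -0.2108 -0.8829] 0.02956068682909042
```

View pics/h11.png

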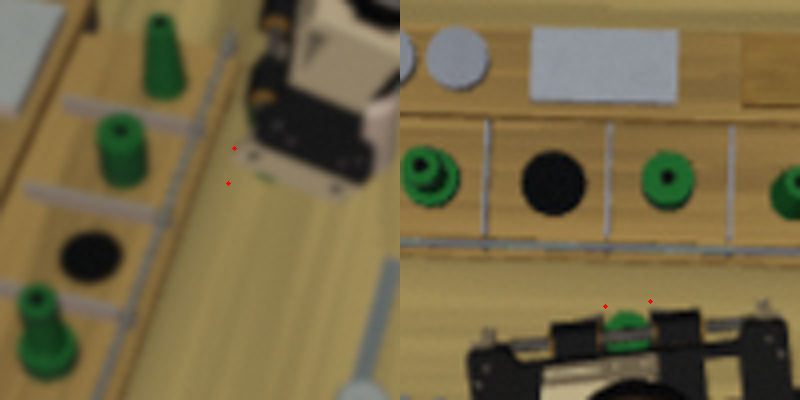

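Run:
```python
from mv import *
print(telemetry.sense()['joint_vel'])
plan((.575,.12,.110+.054),5,30)
plan((.575,.12,.110+.054),0,30)
```

```text
[10.252  -0.946  -6.6174  0.3514 -3.5327  0.7338  7.6105]
tcp [0.5944 0.1217 0.1302] row [ 0.256 -0.187  0.09  -0.005  0.02   0.011] dist 0.08241204229873146 deg 4.282502809150643 now [0.5334 0.0669 0.1222] 9.55 [-0.0857 -0.2108 -0.8829] 0.02956068682909042
tcp [0.5945 0.12   0.1302] row [ 0.256 -0.18   0.09  -0.019  0.02   0.035] dist 0.08134801608159137 deg 8.065969230325745 now [0.5334 0.0669 0.1222] 9.55 [-0.0857 -0.2108 -0.8829] 0.02956068682909042
```

Call:
play_rows:
  motion: [0,0,0,0,0,0,0,0,0,0,0,0]

```text
time_s: 9.8
eef_pos: [0.5337, 0.0609, 0.1232]
tool_rot: [[0.89, 0.114, 0.442], [0.102, -0.994, 0.05], [0.444, 0.0, -0.896]]
wrist_force: [-0.0, -0.6, -0.8]
grip_width: 0.0295
```

Run:
```python
from mv import *
s=telemetry.sense();print(s['joint_pos'],s['joint_vel'])
plan((.575,.12,.110+.054),0,30)
```

```text
[   3.6338   10.5105  -15.4004  133.266    24.9414   11.2442 -117.7644] [ 0.4385 -0.369   0.1629 -0.0895  0.249  -0.1667 -0.8562]
tcp [0.5945 0.12   0.1302] row [ 0.253 -0.207  0.094 -0.017  0.02   0.032] dist 0.08508814216508004 deg 7.451897118732904 now [0.5337 0.0609 0.1232] 9.8 [-0.0136 -0.6322 -0.7584] 0.029544678944891142
```

Call:
play_rows:
  motion: [0.12,0,0.05,0,0.01,0.01,0.253,-0.1,0.094,-0.01,0.02,0.02,0.253,-0.207,0.094,-0.017,0.02,0.032,0.253,-0.207,0.094,-0.017,0.02,0.032,0.253,-0.207,0.094,-0.017,0.02,0.032]

```text
time_s: 10.42
eef_pos: [0.5948, 0.1249, 0.131]
tool_rot: [[0.865, 0.008, 0.502], [0.006, -1.0, 0.005], [0.502, -0.001, -0.865]]
wrist_force: [0.1, -0.2, -2.4]
grip_width: 0.0296
```

Run:
```python
from look import *
C,s=look('h12',{'side':(170,150),'top':(200,110)})
s=telemetry.sense();print(s['joint_pos'],s['joint_vel'])
plan((.575,.12,.110+.054),0,30)
plan((.625,.121,.080+.054),0,30)
```

```text
[ -29.1387   15.2992    9.9229  127.4828   39.1039   11.6027 -146.7601] [ 2.8957 -0.2389 -0.5827  0.4405  0.0549  0.2866 -0.3214]
tcp [0.5945 0.12   0.1302] row [-0.     0.004  0.001 -0.    -0.     0.001] dist 0.0010775088379007338 deg 0.13699608179136577 now [0.5944 0.121  0.1305] 10.525 [-0.728  -0.4913 -1.3685] 0.02934965132373304
tcp [0.6445 0.121  0.1002] row [ 0.113  0.001  0.205 -0.    -0.     0.001] dist 0.05854397972365217 deg 0.13699608179136577 now [0.5944 0.121  0.1305] 10.525 [-0.728  -0.4913 -1.3685] 0.02934965132373304
```

View pics/h12.png

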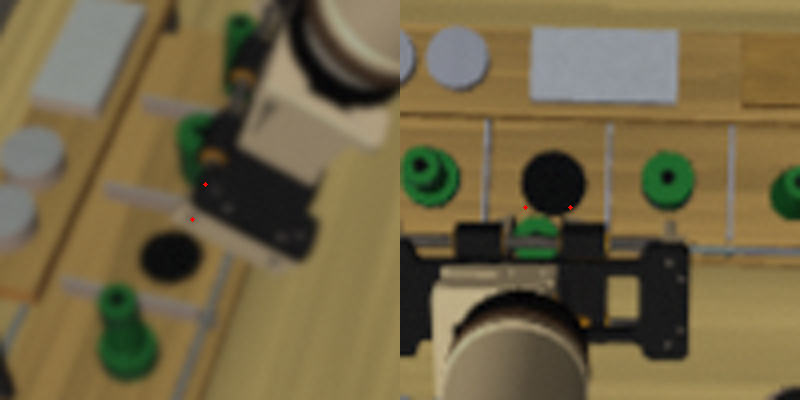

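Call:
play_rows:
  motion: [0.03,0,0.02,0,0,0,0.06,0,0.06,0,0,0,0.09,0,0.09,0,0,0,0.09,0,0.09,0,0,0]

```text
time_s: 11.02
eef_pos: [0.6264, 0.1216, 0.1222]
tool_rot: [[0.866, 0.001, 0.501], [0.001, -1.0, 0.001], [0.501, -0.0, -0.866]]
wrist_force: [-0.0, -0.0, -1.1]
grip_width: 0.0298
```

Run:
```python
from look import *
s=telemetry.sense();print(s['joint_pos'],s['joint_vel'])
plan((.625,.121,.080+.054),0,30)
```

```text
[ -25.0434   18.8026    6.9922  123.7257   38.5005   11.4065 -145.0565] [-1.6643 -0.9222  0.6693  1.517  -0.1415  0.2992 -0.3243]
tcp [0.6445 0.121  0.1002] row [ 0.018  0.003  0.112 -0.    -0.     0.   ] dist 0.02847790869018772 deg 0.10133286008019399 now [0.6264 0.1216 0.1222] 11.025 [-0.0435 -0.0133 -1.0519] 0.029785550530153516
```

Call:
play_rows:
  motion: [0.009,0.001,0.05,0,0,0,0.018,0.002,0.11,0,0,0,0.018,0.002,0.11,0,0,0]

```text
time_s: 11.4
eef_pos: [0.6448, 0.1225, 0.1043]
tool_rot: [[0.87, 0.002, 0.493], [0.003, -1.0, 0.0], [0.493, 0.001, -0.87]]
wrist_force: [-0.4, 0.1, -1.7]
grip_width: 0.0295
```

Run:
```python
from look import *
C,s=look('h13',{'side':(160,150),'top':(200,110)})
s=telemetry.sense();print(s['joint_pos'])
plan((.625,.121,.040+.054),0,30)
```

```text
[ -22.1529   22.1121    4.5215  121.4443   41.4858   10.9616 -147.3544]
tcp [0.6445 0.121  0.0602] row [-0.087  0.006  0.155 -0.     0.002  0.001] dist 0.04457461202486908 deg 0.46205901003648336 now [0.6442 0.1226 0.1048] 11.5 [ 0.1503 -0.6436 -1.2703] 0.029769280153784737
```

View pics/h13.png

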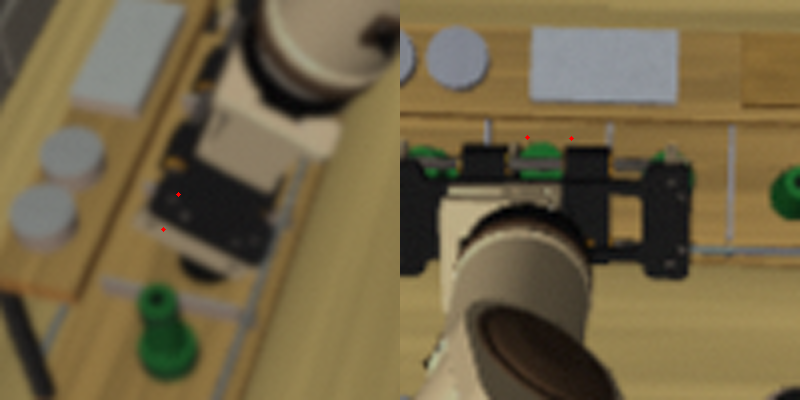

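Call:
play_rows:
  motion: [-0.02,0.006,0.035,0,0,0,-0.04,0.006,0.07,0,0,0,-0.04,0.006,0.07,0,0,0]

```text
time_s: 11.88
eef_pos: [0.6469, 0.1218, 0.0915]
tool_rot: [[0.877, 0.003, 0.48], [0.005, -1.0, -0.002], [0.48, 0.004, -0.877]]
wrist_force: [-0.4, -0.2, -1.5]
grip_width: 0.0289
```

Run:
```python
from look import *
s=telemetry.sense();print(s['joint_pos'])
plan((.625,.121,.040+.054),0,30)
```

```text
[ -21.0863   23.8086    3.6085  120.6395   41.749    10.9528 -147.3512]
tcp [0.6445 0.121  0.0602] row [-0.069  0.003  0.105  0.001  0.007  0.002] dist 0.031394368626868265 deg 1.3611443641722858 now [0.6469 0.1218 0.0915] 11.875 [-0.4441 -0.2323 -1.4784] 0.028910822528206016
```

```bash
cat > kin.py <<'E'
import numpy as np
from scipy.optimize import least_squares
from scipy.spatial.transform import Rotation as Ro
np.set_printoptions(precision=4,suppress=True)
D=[([87.7316,28.7546,-24.4534,88.8911,12.6502,65.2191,-12.0492],[.19357,-.61974,.20707],[[.95449,.29823,-.0005],[.29823,-.95449,.00188],[.00008,-.00195,-1]]),
([119.9325,14.2611,-69.2001,138.8171,-48.7414,34.0545,24.9371],[.3856,-.1787,.1702],[[.71,.373,.597],[.288,-.928,.238],[.642,.003,-.766]]),
([107.1942,35.9435,-71.3591,138.8454,-12.9756,11.0261,-10.7001],[.4359,-.1582,.1103],[[0.715,0.374,0.591],[0.283,-0.927,0.245],[0.64,-0.008,-0.769]]),
([98.6065,28.5392,-67.8038,127.1741,-5.1345,33.2657,-10.5569],[.4345,-.1625,.137],[[0.663,0.643,0.383],[0.555,-0.766,0.324],[0.501,-0.002,-0.865]]),
([85.3362,34.2105,-58.2726,128.0086,-0.6673,23.4466,-15.0076],[.4638,-.1433,.0787],[[.663,.643,.383],[.557,-.766,.323],[.501,-.001,-.865]]),
([76.2863,38.5989,-51.6217,128.2647,1.6959,16.3558,-17.4821],[.4823,-.1245,.0339],[[.662,.644,.383],[.557,-.765,.323],[.501,-.001,-.865]]),
([90.5631,25.9284,-67.7637,124.9699,-6.7795,32.5657,-16.9796],[.4816,-.125,.1588],[[.661,.644,.386],[.559,-.765,.318],[.5,.006,-.866]]),
([58.2355,11.2386,-56.2171,134.4294,-14.4428,12.3292,-51.5423],[.5173,.0096,.1494],[[.814,.347,.466],[.299,-.938,.176],[.498,-.003,-.867]]),
([3.6338,10.5105,-15.4004,133.266,24.9414,11.2442,-117.7644],[.5337,.0609,.1232],[[.89,.114,.442],[.102,-.994,.05],[.444,0,-.896]]),
([-29.1387,15.2992,9.9229,127.4828,39.1039,11.6027,-146.7601],[.5944,.121,.1305],[[.865,.008,.502],[.006,-1,.005],[.502,-.001,-.865]]),
([-25.0434,18.8026,6.9922,123.7257,38.5005,11.4065,-145.0565],[.6264,.1216,.1222],[[.866,.001,.501],[.001,-1,.001],[.501,0,-.866]]),
([-22.1529,22.1121,4.5215,121.4443,41.4858,10.9616,-147.3544],[.6442,.1226,.1048],[[.87,.002,.493],[.003,-1,0],[.493,.001,-.87]]),
([-21.0863,23.8086,3.6085,120.6395,41.749,10.9528,-147.3512],[.6469,.1218,.0915],[[.877,.003,.48],[.005,-1,-.002],[.48,.004,-.877]])]
lo=np.array([-164.97,-17.58,-87.97,11.32,-80.73,10.89,-147.41]);hi=np.array([164.97,116.51,89.64,138.91,260.73,115.49,147.41])
def mdh(al,a,th,d):
    ca,sa,c,s=np.cos(al),np.sin(al),np.cos(th),np.sin(th)
    return np.array([[c,-s,0,a],[s*ca,c*ca,-sa,-d*sa],[s*sa,c*sa,ca,d*ca],[0,0,0,1.]])
H=np.pi/2
def fk(P,q):
    al,a,d,th=P[:7],P[7:14],P[14:21],P[21:28]
    T=np.eye(4)
    for i in range(7): T=T@mdh(al[i],a[i],np.radians(q[i])+th[i],d[i])
    E=np.eye(4);E[:3,:3]=Ro.from_rotvec(P[28:31]).as_matrix();E[:3,3]=P[31:34]
    return T@E
X0=np.r_[[0,-H,H,H,H,H,-H],[0,0,0,.0525,.0775,0,.076],[.267,0,.293,0,.3425,0,.097],np.zeros(7),[0,0,0],[0,0,.2]]
E
python3 - <<'E'
from kin import *
for q,p,R in D[:6]:
    T=fk(X0,q);print(T[:3,3],p, Ro.from_matrix(T[:3,:3].T@np.array(R)).as_rotvec(degrees=True))
E
```

```text
[0.2164 0.5396 0.1126] [0.19357, -0.61974, 0.20707] [ 0.9677  2.2668 54.8462]
[0.2582 0.4706 0.9948] [0.3856, -0.1787, 0.1702] [  6.581  -73.7578  21.3704]
[0.1895 0.6908 0.8713] [0.4359, -0.1582, 0.1103] [  7.9494 -80.7179  57.8263]
[0.4504 0.57   0.7463] [0.4345, -0.1625, 0.137] [ 29.7987 -47.3734  31.431 ]
[0.5124 0.597  0.6965] [0.4638, -0.1433, 0.0787] [ 30.0642 -48.5976  34.8316]
[0.5668 0.6018 0.6492] [0.4823, -0.1245, 0.0339] [ 30.2325 -48.7877  35.8454]
```

```bash
cat > fitk.py <<'E'
from kin import *
import itertools
Q=np.radians([d[0] for d in D]);Rs=np.array([d[2] for d in D])
Rs=np.array([np.linalg.svd(r)[0]@np.linalg.svd(r)[2] for r in Rs])
def rz(t): return Ro.from_rotvec(np.c_[0*t,0*t,t])
def ori(al,th,e):
    T=rz(Q[:,0]+th[0])
    for i in range(1,7): T=T*Ro.from_rotvec([al[i-1],0,0])*rz(Q[:,i]+th[i])
    return T*Ro.from_rotvec(e)
Rr=Ro.from_matrix(Rs)
rng=np.random.default_rng(0);best=[]
for al in itertools.product([H,-H],repeat=6):
    for k in range(6):
        th0=rng.integers(-1,3,7)*H;th0[6]=0
        f=lambda x:((Rr.inv()*ori(al,x[:7],np.r_[x[7:9],0])).as_rotvec()).ravel()
        r=least_squares(f,np.r_[th0,rng.choice([0,np.pi]),0],max_nfev=60)
        best.append((r.cost,al,r.x))
best.sort(key=lambda b:b[0])
for b in best[:8]: print(b[0],np.sign(b[1]),np.degrees(b[2]))
import pickle;pickle.dump(best[:20],open('ori.pkl','wb'))
E
python3 fitk.py
```

```text
0.34208047751621606 [-1. -1. -1.  1. -1.  1.] [  86.3195 -100.2893  164.7674  -14.3618  -39.8629  282.0128   25.8947
  -30.5545    4.7618]
0.3420804775231474 [ 1.  1.  1. -1.  1. -1.] [ -93.6734  259.7074  524.7665  345.6354  320.1348  282.0163 -154.0979
  -30.5599    4.765 ]
0.34208047752670906 [-1. -1. -1. -1. -1.  1.] [  86.3195 -100.2893  164.7674  165.6382  140.1371  -77.9872   25.8947
  -30.5545    4.7618]
0.3420804775279616 [ 1. -1.  1. -1. -1.  1.] [-93.6805  79.7107 -15.2326 -14.3618 140.1371 -77.9872  25.8947 -30.5545
   4.7618]
0.34208047753011656 [ 1.  1.  1. -1.  1. -1.] [ 266.3266  259.7074 -195.2335  -14.3646  -39.8652  -77.9837 -154.0979
  -30.5599    4.765 ]
0.3420804775614435 [ 1.  1. -1. -1. -1.  1.] [ -93.6806 -100.2892  -15.2326  165.6383  140.1371  -77.9872   25.8946
  -30.5544    4.7618]
0.3420804775684494 [ 1. -1.  1. -1.  1. -1.] [266.3194  79.7108 -15.2326 345.6383 -39.8629 -77.9873 205.8946 -30.5544
   4.7618]
0.3420804775786643 [-1.  1. -1.  1. -1.  1.] [ 86.3267  79.7073 -15.2335 -14.3646 -39.8652 -77.9836  25.9022 -30.56
   4.7651]
```

```bash
cat > fitk2.py <<'E'
from fitk import *
best=[]
for s1 in(1,-1):
  for k in range(150):
    al=[H,-H,H,-H,H,-H];sg=rng.choice([1,-1],7);sg[0]=s1
    th0=rng.integers(-1,3,7)*H
    def f(x,al=al,sg=sg):
        T=rz(sg[0]*Q[:,0]+x[0])
        for i in range(1,7): T=T*Ro.from_rotvec([x[9+i],0,0])*rz(sg[i]*Q[:,i]+x[i])
        o=((Rr.inv()*T*Ro.from_rotvec(np.r_[x[7:9],0])).as_rotvec()).ravel()
        return o
    r=least_squares(lambda x:np.r_[f(x),.02*(x[10:16]-np.array(al))],np.r_[th0,rng.choice([0,np.pi]),0,0,al],max_nfev=80)
    best.append((r.cost,sg,r.x))
best.sort(key=lambda b:b[0])
for b in best[:6]: print(b[0],b[1],np.degrees(b[2]))
pickle.dump(best[:20],open('ori2.pkl','wb'))
E
python3 fitk2.py | tail -20
```

```text
Still running in the background as job /tmp/bash_jobs.1000/83bc4824264f (pid 1374). You'll get a notice when it ends.
```

```bash
kill -- -$(cat /tmp/bash_jobs.1000/83bc4824264f/pid)
python3 - <<'E'
from look import *
plan((.625,.121,.046+.054),0,28)
plan((.625,.121,.042+.054),0,27)
E
```

```text
tcp [0.6433 0.121  0.0656] row [-0.062  0.003  0.084  0.001 -0.004  0.002] dist 0.026212262626380812 deg 0.7413085251276574 now [0.6469 0.1218 0.0915] 11.875 [-0.4441 -0.2323 -1.4784] 0.028910822528206016
tcp [0.6427 0.121  0.0613] row [-0.073  0.003  0.098  0.001 -0.009  0.002] dist 0.03056681299135763 deg 1.7023346528578343 now [0.6469 0.1218 0.0915] 11.875 [-0.4441 -0.2323 -1.4784] 0.028910822528206016
```

Call:
play_rows:
  motion: [-0.02,0.003,0.025,0,-0.001,0,-0.04,0.003,0.055,0,-0.002,0,-0.062,0.003,0.084,0.001,-0.004,0.002,-0.062,0.003,0.084,0.001,-0.004,0.002,-0.062,0.003,0.084,0.001,-0.004,0.002]

```text
time_s: 12.5
eef_pos: [0.6464, 0.1214, 0.0727]
tool_rot: [[0.889, -0.001, 0.457], [-0.001, -1.0, -0.002], [0.457, 0.001, -0.889]]
wrist_force: [-0.5, 0.7, -0.7]
grip_width: 0.0296
```

Run:
```python
from look import *
C,s=look('h14',{'side':(150,160),'top':(200,110)})
print(s['joint_pos'],np.degrees(np.arcsin(s['tool_rot'][0,2])))
plan((.625,.121,.042+.054),0,27)
```

```text
[ -19.2821   25.8782    1.9168  119.853    41.7563   10.9479 -147.3527] 27.239376948369102
tcp [0.6427 0.121  0.0613] row [-0.035  0.002  0.035  0.    -0.001 -0.   ] dist 0.01231896860476232 deg 0.2558230633577881 now [0.6465 0.1216 0.073 ] 12.6 [ 0.354  -0.0467 -2.6827] 0.029628845819543972
```

View pics/h14.png

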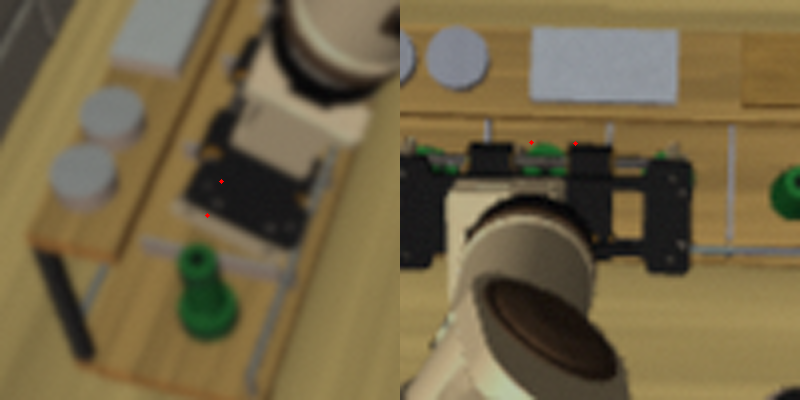

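Call:
play_rows:
  motion: [-0.008,0.002,0.014,0,-0.001,0,-0.017,0.002,0.028,0,-0.002,0,-0.022,0.002,0.033,0,-0.003,0,-0.022,0.002,0.033,0,-0.003,0]

```text
time_s: 13.1
eef_pos: [0.6456, 0.1211, 0.0636]
tool_rot: [[0.895, -0.001, 0.447], [-0.0, -1.0, -0.002], [0.447, 0.002, -0.895]]
wrist_force: [-0.9, 1.5, -1.3]
grip_width: 0.0294
```

Run:
```python
from look import *
s=telemetry.sense();print(s['joint_pos'],np.degrees(np.arcsin(s['tool_rot'][0,2])))
plan((.625,.121,.042+.054),0,26)
```

```text
[ -18.6053   26.8803    1.2874  119.5327   41.8886   10.9497 -147.3557] 26.526090075749572
tcp [0.6421 0.121  0.0609] row [-0.017  0.     0.003  0.001 -0.003 -0.   ] dist 0.004389474988325802 deg 0.5392738829650592 now [0.6456 0.1211 0.0636] 13.1 [-0.9339  1.4707 -1.2649] 0.0294144060783102
```

Call:
play_rows:
  motion: [-0.005,0,0.008,0,-0.001,0,-0.009,0,0.015,0,-0.001,0,-0.009,0,0.015,0,-0.001,0]

```text
time_s: 13.48
eef_pos: [0.6457, 0.1213, 0.0601]
tool_rot: [[0.897, -0.001, 0.443], [-0.0, -1.0, -0.002], [0.443, 0.002, -0.897]]
wrist_force: [-0.2, 0.3, -1.3]
grip_width: 0.0296
```

Run:
```python
from look import *
s=telemetry.sense();print(s['eef_pos'],s['wrist_force'],s['moment'],np.degrees(np.arcsin(s['tool_rot'][0,2])))
```

```text
[0.6457 0.1213 0.0601] [-0.2491  0.276  -1.2547] [ 0.0074  0.6122 -0.0133] 26.279357891888324
```

Still no contact force. I'll step lower.

Call:
play_rows:
  motion: [-0.003,0,0.006,0,0,0,-0.005,0,0.011,0,0,0,-0.005,0,0.011,0,0,0]

```text
time_s: 13.85
eef_pos: [0.647, 0.1214, 0.0594]
tool_rot: [[0.897, -0.001, 0.443], [-0.0, -1.0, -0.002], [0.443, 0.002, -0.897]]
wrist_force: [-2.7, 0.2, 6.0]
grip_width: 0.0297
```

Run:
```python
from look import *
C,s=look('h15',{'side':(150,160),'top':(200,110)})
print(s['eef_pos'],s['wrist_force'],s['moment'],np.degrees(np.arcsin(s['tool_rot'][0,2])))
```

```text
[0.647  0.1214 0.0594] [-2.2674 -1.0104  6.1557] [-0.1407  0.6756 -0.0933] 26.26988953531519
```

View pics/h15.png

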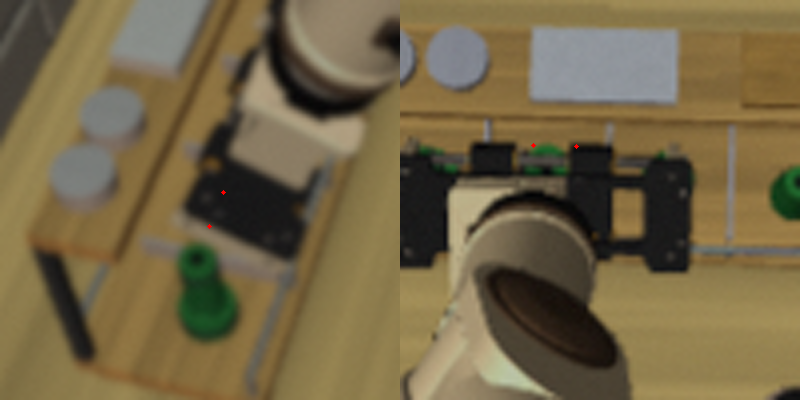

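Call:
play_rows:
  motion: [0,0,0,0,0,0,0,0,0,0,0,0]
  grip_force: 4

```text
time_s: 14.2
eef_pos: [0.6472, 0.1214, 0.0593]
tool_rot: [[0.897, -0.001, 0.443], [-0.0, -1.0, -0.002], [0.443, 0.002, -0.897]]
wrist_force: [-1.1, -1.1, 5.7]
grip_width: 0.0298
```

Call:
play_rows:
  motion: [0,0,0,0,0,0,0,0,0,0,0,0,0,0,0,0,0,0,0,0,0,0,0,0]
  gripper: 0.52

```text
time_s: 14.7
eef_pos: [0.6461, 0.1213, 0.058]
tool_rot: [[0.898, -0.001, 0.441], [0.0, -1.0, -0.003], [0.441, 0.002, -0.898]]
wrist_force: [-0.3, 0.3, -0.3]
grip_width: 0.0475
```

Run:
```python
from look import *
C,s=look('h16',{'side':(150,160),'top':(200,110)})
print(s['eef_pos'],s['wrist_force'],s['grip_width'],s['joint_pos'])
```

```text
[0.6462 0.1213 0.0581] [ 0.8103  0.2585 -0.1517] 0.04769504979154467 [ -18.3437   27.5674    1.0383  119.2101   41.9389   10.9505 -147.3544]
```

View pics/h16.png

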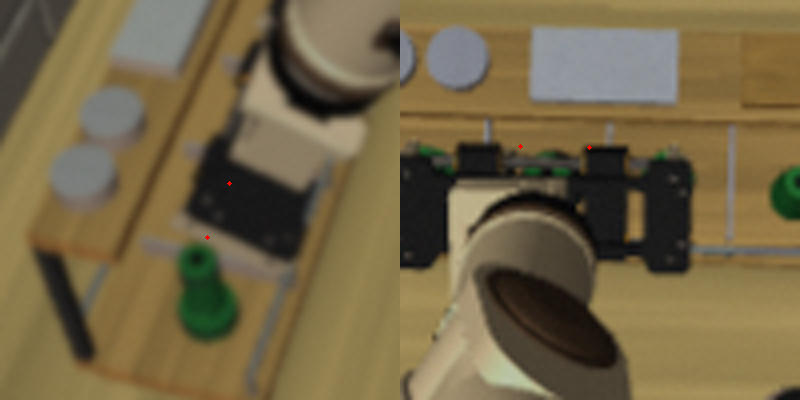

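Call:
play_rows:
  motion: [0,0,-0.08,0,0,0,0,0,-0.18,0,0,0,0,0,-0.3,0,0,0,0,0,-0.44,0,0,0,0,0,-0.52,0,0,0]

```text
time_s: 15.42
eef_pos: [0.5888, 0.1219, 0.1766]
tool_rot: [[0.897, -0.001, 0.442], [0.0, -1.0, -0.002], [0.442, 0.002, -0.897]]
wrist_force: [0.2, 0.2, -0.5]
grip_width: 0.0477
```

Run:
```python
from look import *
C,s=look('h17',{'side':(170,150),'top':(200,110)})
print(s['eef_pos'],s['tool_rot'],s['joint_pos'])
```

```text
[0.5897 0.1221 0.1774] [[ 0.8958 -0.001   0.4445]
 [-0.0004 -1.     -0.0015]
 [ 0.4445  0.0012 -0.8958]] [  -8.0357   11.2509  -12.9661  122.269    28.6531   24.397  -134.1614]
```

View pics/h17.png

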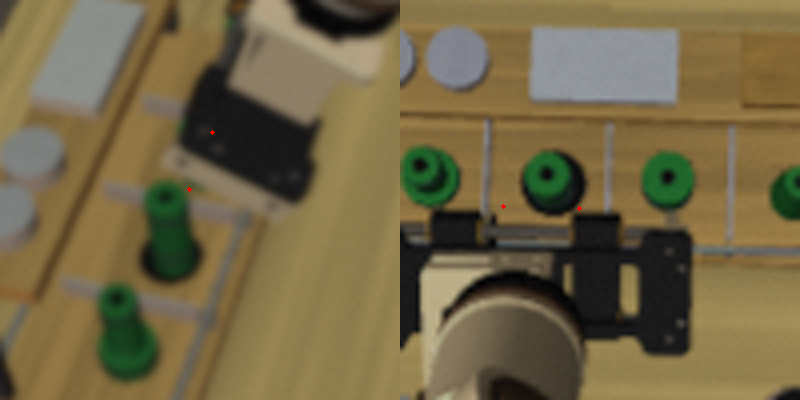

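Step 1 looks good: the straight grip stands upright over the black liner, at (555,180) in the top crop. Next is the collared grip.

Run:
```python
from fit import *
from mv import *
S,T=cap('side'),cap('top')
for c in (S,T):
  m=near(green(c),*proj(c,(.627,.121,.07)),20 if c is S else 16)
  print(fit([c],[m],'straight',.627,.121,.04),m.sum())
plan((.63,.204,.096),0,27,.13)
```

```text
(array([0.6259, 0.1227]), np.float64(84.00645905420993)) 277.0
(array([0.6261, 0.1222]), np.float64(17.679646289888503)) 131.0
tcp [0.5887 0.204  0.1771] row [ 0.002 -0.33  -0.009  0.001  0.004 -0.   ] dist 0.08262310518772097 deg 0.8047807217746662 now [0.5892 0.1214 0.175 ] 15.625 [0.2237 0.6255 0.2493] 0.047727535030244995
```

Call:
play_rows:
  motion: [0,-0.11,0,0,0,0,0,-0.22,0,0,0,0,0,-0.33,-0.01,0,0.004,0,0,-0.33,-0.01,0,0.004,0,0,-0.33,-0.01,0,0.004,0]

```text
time_s: 16.25
eef_pos: [0.5874, 0.2033, 0.1756]
tool_rot: [[0.893, -0.002, 0.45], [-0.0, -1.0, -0.004], [0.45, 0.004, -0.893]]
wrist_force: [0.3, 0.1, -0.5]
grip_width: 0.0476
```

Run:
```python
from look import *
C,s=look('h18',{'side':(170,170),'top':(170,110)})
print(s['joint_pos'],np.degrees(np.arcsin(s['tool_rot'][0,2])))
plan((.63,.204,.096),0,27,.13)
plan((.63,.204,.096),0,27,.05)
```

```text
[ -23.1672   13.6758   -7.1101  119.3367   33.6774   27.5034 -147.3753] 26.810115943092864
tcp [0.5887 0.204  0.1771] row [ 0.005 -0.007 -0.002  0.001  0.001 -0.001] dist 0.0021698922254670306 deg 0.347090785843688 now [0.5879 0.2022 0.1761] 16.35 [-0.6186  0.5727  0.0754] 0.04808016820860718
tcp [0.625  0.204  0.1058] row [ 0.006 -0.009  0.318  0.001  0.001 -0.001] dist 0.0794761451255629 deg 0.347090785843688 now [0.5879 0.2022 0.1761] 16.35 [-0.6186  0.5727  0.0754] 0.04808016820860718
```

View pics/h18.png

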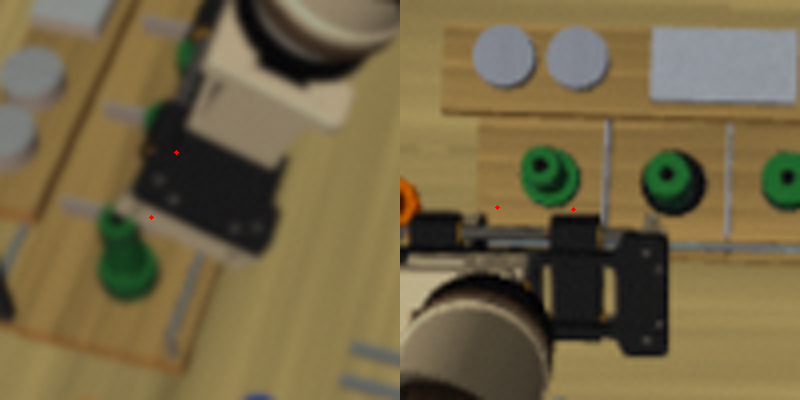

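Run:
```python
from look import *
plan((.63,.204,.096),5,28,.06)
```

```text
tcp [0.6202 0.2031 0.1145] row [ 0.004 -0.005  0.278  0.014  0.007 -0.025] dist 0.06947924743697391 deg 5.3643361552212445 now [0.5879 0.2022 0.1761] 16.35 [-0.6186  0.5727  0.0754] 0.04808016820860718
```

Call:
play_rows:
  motion: [0,0,0.08,0.007,0.004,-0.012,0,-0.005,0.18,0.014,0.007,-0.025,0.004,-0.005,0.278,0.014,0.007,-0.025,0.004,-0.005,0.278,0.014,0.007,-0.025,0.004,-0.005,0.278,0.014,0.007,-0.025]

```text
time_s: 16.98
eef_pos: [0.6203, 0.2047, 0.1158]
tool_rot: [[0.878, 0.088, 0.47], [0.077, -0.996, 0.042], [0.472, -0.001, -0.882]]
wrist_force: [-0.6, 0.1, 0.9]
grip_width: 0.0479
```

Run:
```python
from look import *
C,s=look('h19',{'side':(150,180),'top':(170,110)})
print(s['joint_pos'],np.degrees(np.arccos(-s['tool_rot'][2,2])))
plan((.63,.204,.096),5,28,.06)
plan((.63,.204,.096),5,28,.0)
```

```text
[ -26.7072   21.0251    0.3364  119.8647   38.2923   15.8252 -146.284 ] 28.21495046262111
tcp [0.6202 0.2031 0.1145] row [-0.006  0.009  0.006 -0.001 -0.001  0.   ] dist 0.0030297750000759568 deg 0.23855892238739074 now [0.6205 0.2054 0.1165] 17.075 [-0.8802  0.3711  0.4857] 0.047824550186839766
tcp [0.6482 0.2056 0.0616] row [-0.007  0.009  0.246 -0.001 -0.001  0.   ] dist 0.061578423260898144 deg 0.23855892238739074 now [0.6205 0.2054 0.1165] 17.075 [-0.8802  0.3711  0.4857] 0.047824550186839766
```

View pics/h19.png

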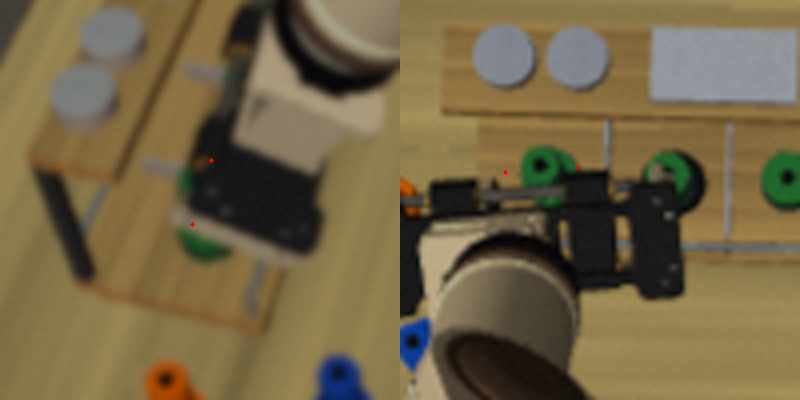

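Call:
play_rows:
  motion: [0,0.009,0.07,0,0,0,-0.003,0.009,0.14,0,-0.002,0,-0.007,0.009,0.2,0,-0.003,0,-0.007,0.009,0.246,0,-0.004,0,-0.007,0.009,0.246,0,-0.004,0]

```text
time_s: 17.7
eef_pos: [0.6484, 0.2057, 0.061]
tool_rot: [[0.886, 0.089, 0.456], [0.079, -0.996, 0.04], [0.458, 0.0, -0.889]]
wrist_force: [-1.5, 0.1, 0.2]
grip_width: 0.048
```

Run:
```python
from look import *
C,s=look('h20',{'side':(150,180),'top':(170,110)})
print(s['joint_pos'],np.degrees(np.arccos(-s['tool_rot'][2,2])),'grasp',s['eef_pos']-.039*s['tool_rot'][:,2])
plan((.63,.204,.096),5,27,.0)
```

```text
[ -28.4705   28.8486    4.3648  116.9127   39.4118   10.9661 -147.3649] 27.285858922183923 grasp [0.6306 0.2041 0.0963]
tcp [0.6476 0.2055 0.0613] row [-0.003  0.     0.    -0.    -0.002  0.   ] dist 0.0008487402436699192 deg 0.2938427627137759 now [0.6484 0.2057 0.0617] 17.8 [ 0.184  -0.3302 -0.4133] 0.04774567077787759
```

View pics/h20.png

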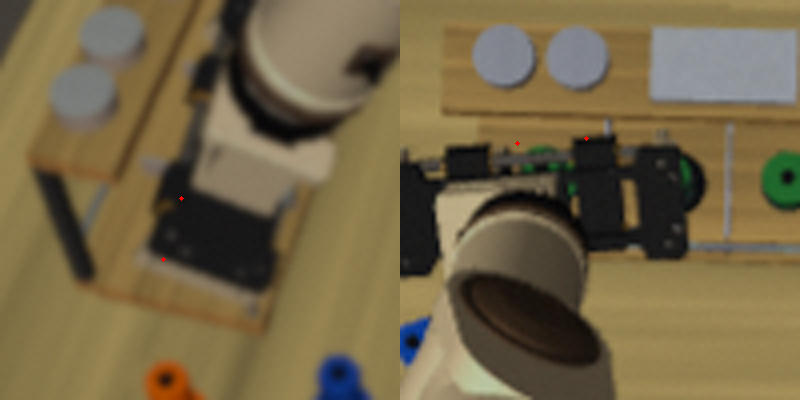

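Call:
play_rows:
  motion: [0,0,0,0,0,0,0,0,0,0,0,0,0,0,0,0,0,0,0,0,0,0,0,0,0,0,0,0,0,0]
  gripper: 0
  grip_force: 25

```text
time_s: 18.42
eef_pos: [0.6484, 0.2059, 0.0618]
tool_rot: [[0.885, 0.089, 0.457], [0.079, -0.996, 0.041], [0.459, 0.0, -0.889]]
wrist_force: [-0.4, 0.2, 2.2]
grip_width: 0.0256
```

Call:
play_rows:
  motion: [0.027,0,-0.053,0,0,0,0.03,-0.003,-0.128,0,0,0,0.035,-0.006,-0.207,0,0,0,0.035,-0.006,-0.207,0,0,0,0.035,-0.006,-0.207,0,0,0]

```text
time_s: 19.05
eef_pos: [0.6321, 0.2053, 0.1107]
tool_rot: [[0.886, 0.088, 0.456], [0.079, -0.996, 0.04], [0.458, 0.001, -0.889]]
wrist_force: [-0.4, -0.2, -1.4]
grip_width: 0.0252
```

Run:
```python
from look import *
C,s=look('h21',{'side':(150,160),'top':(170,110)})
print(s['joint_pos'],np.degrees(np.arccos(-s['tool_rot'][2,2])),'grasp',s['eef_pos']-.039*s['tool_rot'][:,2],s['grip_width'])
```

```text
[ -24.3176   22.7035   -1.587   117.6961   35.9767   17.0122 -143.0647] 27.196395444063715 grasp [0.6142 0.2038 0.145 ] 0.025345436143627935
```

View pics/h21.png

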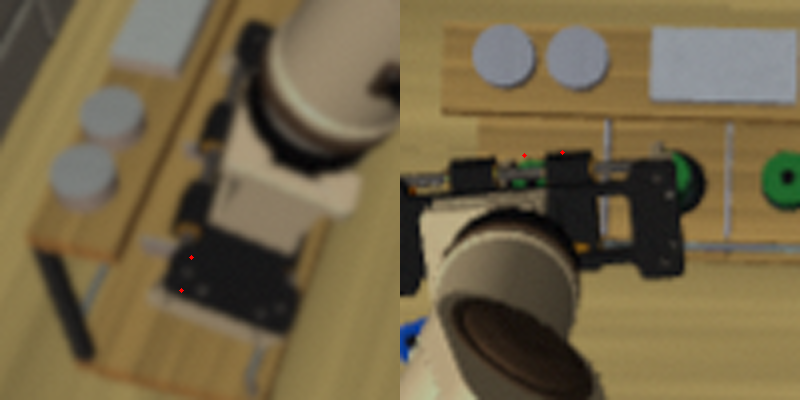

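Run:
```python
from look import *
plan((.56,.18,.185),8,27.2)
```

```text
tcp [0.5777 0.1825 0.1503] row [-0.126  0.072 -0.245  0.008  0.    -0.014] dist 0.07116527181870305 deg 2.9305761616439727 now [0.6319 0.2053 0.1103] 19.15 [-0.3442 -0.9306 -1.1524] 0.025345436143627935
```

Call:
play_rows:
  motion: [-0.03,0.02,-0.08,0,0,0,-0.08,0.045,-0.16,0.004,0,-0.007,-0.126,0.072,-0.245,0.008,0,-0.014,-0.126,0.072,-0.245,0.008,0,-0.014,-0.126,0.072,-0.245,0.008,0,-0.014]

```text
time_s: 19.77
eef_pos: [0.5786, 0.183, 0.1512]
tool_rot: [[0.88, 0.138, 0.454], [0.122, -0.99, 0.065], [0.458, -0.002, -0.889]]
wrist_force: [-0.9, 0.2, -0.6]
grip_width: 0.0256
```

Run:
```python
from look import *
print(telemetry.sense()['joint_pos'])
plan((.53,.09,.20),20,27.2)
```

```text
[ -18.1221   13.5486   -7.4925  124.0723   30.6778   18.5989 -134.2307]
tcp [0.5468 0.0961 0.1653] row [-0.128  0.326 -0.131  0.03  -0.001 -0.06 ] dist 0.09361264774266317 deg 12.048835635831795 now [0.5786 0.183  0.1512] 19.775 [-0.8983  0.1952 -0.6069] 0.02559313327956889
```

Call:
play_rows:
  motion: [-0.04,0.11,-0.04,0.01,0,-0.02,-0.08,0.22,-0.08,0.02,0,-0.04,-0.128,0.326,-0.131,0.03,0,-0.06,-0.128,0.326,-0.131,0.03,0,-0.06,-0.128,0.326,-0.131,0.03,0,-0.06]

```text
time_s: 20.4
eef_pos: [0.5468, 0.0945, 0.1653]
tool_rot: [[0.836, 0.339, 0.431], [0.301, -0.941, 0.156], [0.458, -0.0, -0.889]]
wrist_force: [0.3, 0.4, -1.1]
grip_width: 0.0254
```

Run:
```python
from look import *
s=telemetry.sense();print(s['joint_pos'],s['joint_vel'])
plan((.505,.0,.205),30,27.2)
```

```text
[ 19.0227   8.5593 -30.0309 129.0761  -1.2476  16.618  -78.789 ] [-3.4574  0.1851  0.9353 -0.4989  2.3168 -0.2441 -3.7403]
tcp [0.5204 0.0089 0.1703] row [-0.182  0.286 -0.117  0.026 -0.    -0.05 ] dist 0.08966286907706894 deg 10.184957352024053 now [0.5468 0.0945 0.1653] 20.4 [ 0.2592  0.4465 -1.065 ] 0.025406388697983007
```

Call:
play_rows:
  motion: [-0.06,0.09,-0.04,0.009,0,-0.017,-0.12,0.19,-0.08,0.018,0,-0.034,-0.182,0.286,-0.117,0.026,0,-0.05,-0.182,0.286,-0.117,0.026,0,-0.05,-0.182,0.286,-0.117,0.026,0,-0.05]

```text
time_s: 21.02
eef_pos: [0.5206, 0.0112, 0.1707]
tool_rot: [[0.769, 0.502, 0.396], [0.446, -0.865, 0.231], [0.458, -0.001, -0.889]]
wrist_force: [0.2, -0.5, -0.4]
grip_width: 0.0251
```

Run:
```python
from look import *
s=telemetry.sense();print(s['joint_pos'],s['joint_vel'])
plan((.47,-.139,.20),40,27.2)
plan((.49,-.07,.205),38,27.2)
```

```text
[ 48.3571   8.6574 -42.971  129.242  -25.3211  24.3738 -31.6757] [-1.7521 -0.4406 -0.5749  0.3199 -0.4848  0.1193  1.0096]
tcp [ 0.4837 -0.1275  0.1653] row [-0.371  0.406 -0.167  0.025 -0.    -0.049] dist 0.14369629864060812 deg 9.846883026768385 now [0.5206 0.0112 0.1707] 21.025 [ 0.2368 -0.5254 -0.3923] 0.02509106801146041
tcp [ 0.504  -0.059   0.1703] row [-0.177  0.21  -0.09   0.02  -0.    -0.039] dist 0.07216779585136687 deg 7.846982446534561 now [0.5206 0.0112 0.1707] 21.025 [ 0.2368 -0.5254 -0.3923] 0.02509106801146041
```

Call:
play_rows:
  motion: [-0.1,0.11,-0.05,0.008,0,-0.015,-0.2,0.22,-0.1,0.017,0,-0.032,-0.3,0.33,-0.14,0.025,0,-0.049,-0.371,0.406,-0.167,0.025,0,-0.049,-0.371,0.406,-0.167,0.025,0,-0.049]

```text
time_s: 21.65
eef_pos: [0.4842, -0.1287, 0.1651]
tool_rot: [[0.681, 0.643, 0.351], [0.572, -0.766, 0.294], [0.458, 0.0, -0.889]]
wrist_force: [0.3, 0.3, -0.2]
grip_width: 0.0258
```

Run:
```python
from look import *
C,s=look('h22',{'side':(240,70),'top':(300,160)})
print(s['joint_pos'],s['grip_width'])
plan((.469,-.139,.20),40,27.2)
plan((.469,-.139,.030+.056),40,27.2)
```

```text
[ 66.7307  14.5221 -40.0413 123.8364 -26.7679  37.7128  -0.99  ] 0.02532962889554559
tcp [ 0.4827 -0.1275  0.1653] row [-0.007  0.001 -0.004 -0.001 -0.     0.001] dist 0.0021057754052350008 deg 0.28414990553739783 now [ 0.4841 -0.126   0.1653] 21.75 [-0.2347 -0.4347 -2.0471] 0.02532962889554559
tcp [ 0.4827 -0.1275  0.0513] row [-0.216  0.001  0.402 -0.001 -0.     0.001] dist 0.11405522206145605 deg 0.28414990553739783 now [ 0.4841 -0.126   0.1653] 21.75 [-0.2347 -0.4347 -2.0471] 0.02532962889554559
```

View pics/h22.png

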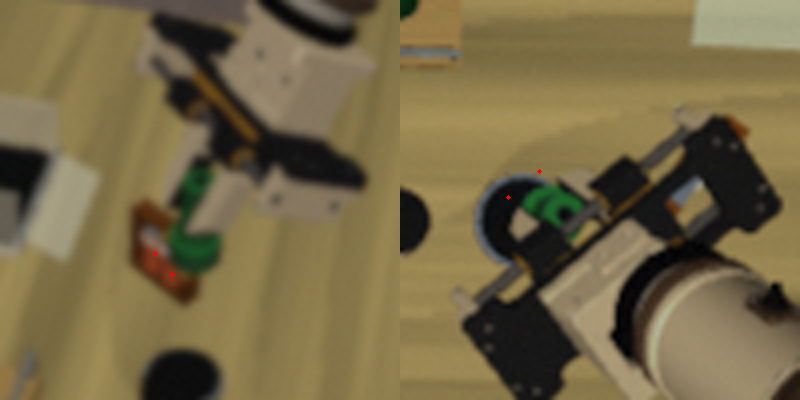

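Call:
play_rows:
  motion: [-0.05,0,0.1,0,0,0,-0.11,0.001,0.2,0,0,0,-0.165,0.001,0.305,0,0,0,-0.216,0.001,0.402,0,0,0,-0.216,0.001,0.402,0,0,0]

```text
time_s: 22.38
eef_pos: [0.4815, -0.1264, 0.0503]
tool_rot: [[0.679, 0.647, 0.348], [0.574, -0.763, 0.299], [0.459, -0.004, -0.889]]
wrist_force: [0.4, 0.4, -0.9]
grip_width: 0.0254
```

Run:
```python
from look import *
C,s=look('h23',{'side':(240,90),'top':(300,160)})
print(s['joint_pos'],s['grip_width'],s['tool_rot'])
plan((.469,-.139,.018+.056),40,27.2)
```

```text
[ 63.4689  28.9906 -37.7047 127.3712 -23.8981  21.3272   2.8232] 0.025649966271073143 [[ 0.678   0.6461  0.3506]
 [ 0.5743 -0.7632  0.2961]
 [ 0.4589  0.0006 -0.8885]]
tcp [ 0.4827 -0.1275  0.0393] row [-0.023 -0.003  0.046 -0.    -0.001  0.001] dist 0.012848421351157864 deg 0.2767924716830961 now [ 0.483  -0.1282  0.0521] 22.475 [ 0.0977  0.0191 -1.0619] 0.025649966271073143
```

View pics/h23.png

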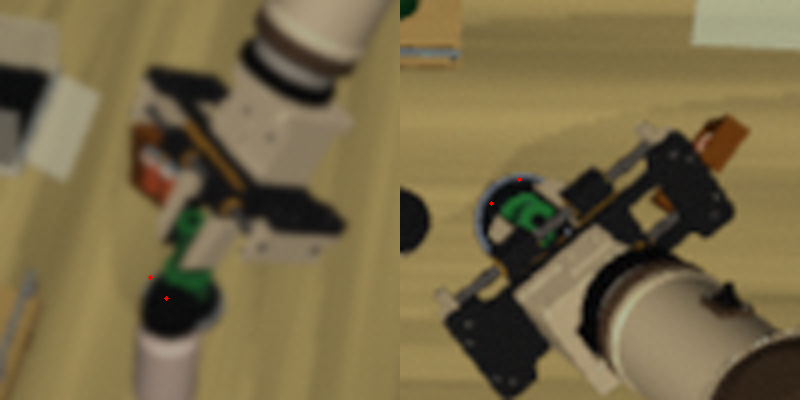

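Call:
play_rows:
  motion: [-0.008,-0.003,0.016,0,0,0,-0.016,-0.003,0.032,0,0,0,-0.023,-0.003,0.046,0,0,0,-0.023,-0.003,0.046,0,0,0]

```text
time_s: 22.98
eef_pos: [0.4817, -0.1292, 0.0384]
tool_rot: [[0.68, 0.644, 0.351], [0.572, -0.765, 0.295], [0.458, 0.0, -0.889]]
wrist_force: [0.3, 0.3, -0.7]
grip_width: 0.0253
```

Call:
play_rows:
  motion: [-0.003,0,0.006,0,0,0,-0.005,0,0.01,0,0,0,-0.005,0,0.01,0,0,0]

```text
time_s: 23.35
eef_pos: [0.482, -0.1291, 0.0358]
tool_rot: [[0.68, 0.644, 0.351], [0.573, -0.765, 0.295], [0.458, 0.001, -0.889]]
wrist_force: [0.9, -0.0, -0.3]
grip_width: 0.0255
```

Call:
play_rows:
  motion: [-0.002,0,0.004,0,0,0,-0.003,0,0.006,0,0,0,-0.003,0,0.006,0,0,0]

```text
time_s: 23.72
eef_pos: [0.4822, -0.1289, 0.0355]
tool_rot: [[0.679, 0.645, 0.351], [0.574, -0.764, 0.295], [0.459, 0.001, -0.889]]
wrist_force: [-10.0, -1.6, 23.4]
grip_width: 0.0253
```

Run:
```python
from look import *
C,s=look('h24',{'side':(260,115),'top':(300,170)})
print(s['wrist_force'],s['eef_pos'])
```

```text
[-8.8438 -2.3556 22.5495] [ 0.4822 -0.1289  0.0355]
```

View pics/h24.png

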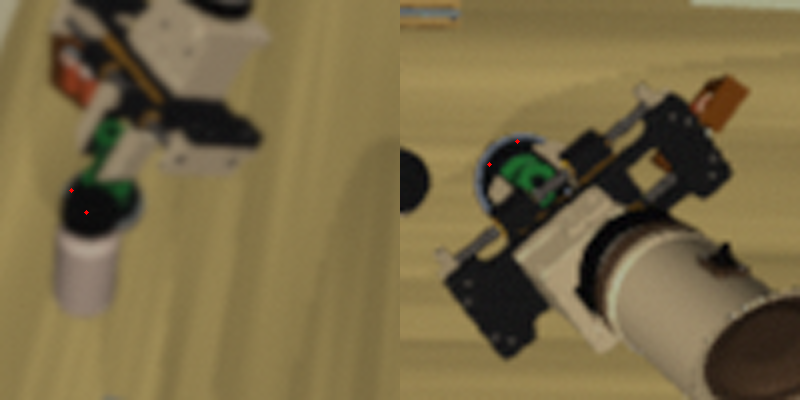

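Call:
play_rows:
  motion: [0.002,0,-0.004,0,0,0,0.002,0,-0.004,0,0,0]

```text
time_s: 24.08
eef_pos: [0.4822, -0.1293, 0.0356]
tool_rot: [[0.679, 0.644, 0.351], [0.573, -0.765, 0.294], [0.458, 0.001, -0.889]]
wrist_force: [-3.3, -1.2, 7.1]
grip_width: 0.0252
```

Call:
play_rows:
  motion: [0,0,0,0,0,0,0,0,0,0,0,0]
  grip_force: 4

```text
time_s: 24.32
eef_pos: [0.4823, -0.1293, 0.0354]
tool_rot: [[0.679, 0.644, 0.351], [0.573, -0.765, 0.294], [0.459, 0.001, -0.889]]
wrist_force: [-2.5, -0.7, 6.0]
grip_width: 0.0258
```

Call:
play_rows:
  motion: [0,0,0,0,0,0,0,0,0,0,0,0,0,0,0,0,0,0,0,0,0,0,0,0]
  gripper: 0.58

```text
time_s: 24.82
eef_pos: [0.4819, -0.1291, 0.0352]
tool_rot: [[0.68, 0.644, 0.351], [0.573, -0.765, 0.295], [0.458, 0.001, -0.889]]
wrist_force: [0.3, 0.2, 0.0]
grip_width: 0.0531
```

Run:
```python
from look import *
C,s=look('h25',{'side':(260,115),'top':(300,170)})
print(s['wrist_force'],s['eef_pos'],s['grip_width'])
```

```text
[-0.9567 -0.9807 -0.4639] [ 0.4819 -0.1291  0.0352] 0.053425946770358106
```

View pics/h25.png

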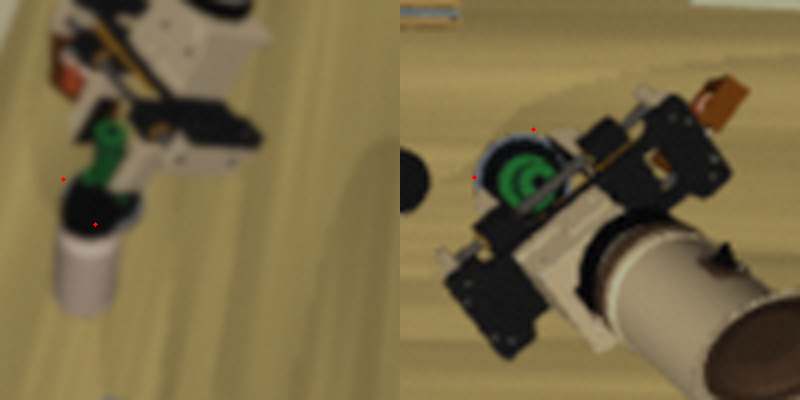

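Released and standing upright on the stage. I'll retreat along the tool axis.

Call:
play_rows:
  motion: [0,0,-0.08,0,0,0,0,0,-0.18,0,0,0,0,0,-0.3,0,0,0,0,0,-0.44,0,0,0,0,0,-0.56,0,0,0]

```text
time_s: 25.55
eef_pos: [0.4324, -0.1708, 0.1607]
tool_rot: [[0.68, 0.644, 0.351], [0.573, -0.765, 0.294], [0.458, 0.001, -0.889]]
wrist_force: [-0.8, 0.4, 0.0]
grip_width: 0.0534
```

Run:
```python
from look import *
from fit import *
C,s=look('h26',{'side':(240,90),'top':(290,160)})
print(s['joint_pos'],s['eef_pos'])
T,S=C['top'],C['side']
m=near(green(T),*proj(T,(.468,-.14,.03)),16);print('coll T',fit([T],[m],'collared',.468,-.14,.014),m.sum())
m=near(green(S),*proj(S,(.468,-.14,.05)),22);print('coll S',fit([S],[m],'collared',.468,-.14,.014),m.sum())
m=near(green(T),*proj(T,(.626,.122,.07)),16);print('straight T',fit([T],[m],'straight',.626,.122,.04))
h=cv2.cvtColor(T['color'],cv2.COLOR_RGB2HSV)
for k,x,y in(('stub',.6277,.0429),('cone',.6235,-.046)):
    m=near(green(T),*proj(T,(x,y,.06)),18);print(k,fit([T],[m],k,x,y,.04))
for n in('squat_jar','machine_frame','caliper','driver'):
    for c in('top','side'):
        d=landmark_of(n,c)[:1]
        if d: print(n,c,atz(C[c],d[0]['xy'][0]*512,d[0]['xy'][1]*384,0))
```

```text
[ 77.3216  13.7021 -41.2555 125.5617 -27.2952  40.8007   7.7684] [ 0.4333 -0.1729  0.1616]
coll T (array([ 0.4673, -0.1405]), np.float64(14.798846597462514)) 198.0
coll S (array([ 0.4693, -0.1431]), np.float64(71.90166858900423)) 151.0
straight T (array([0.626 , 0.1228]), np.float64(16.740146097654748))
stub (array([0.6291, 0.0426]), np.float64(24.582821991541717))
cone (array([ 0.6235, -0.046 ]), np.float64(19.35538638985006))
squat_jar top [ 0.4631 -0.0393  0.    ]
squat_jar side [ 0.4707 -0.0465 -0.    ]
machine_frame top [ 0.5104 -0.2601  0.    ]
machine_frame side [ 0.5237 -0.2637  0.    ]
caliper top [0.4254 0.1341 0.    ]
caliper side [0.4264 0.1437 0.    ]
driver top [0.3804 0.3402 0.    ]
driver side [0.3726 0.3333 0.    ]
```

View pics/h26.png

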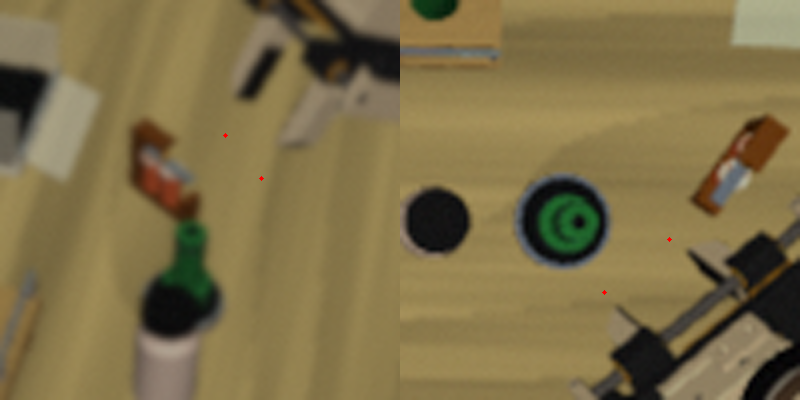

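The collared grip stands about 2 mm from the stage centre and the straight grip about 3–4 mm from the liner centre. The arm is clear of everything, so I'll hand in.

Run:
```python
from plant import manip
print(manip.close_job())
```

```text
the job is handed in; nothing more can be done
None
```

The changeover is done and handed in, with about 26 s of the 61 s used. No verdict came back.

- **Straight grip:** I set it upright in the empty bay and released it. The last top-view fit puts it about 3–4 mm from the liner centre.
- **Collared grip:** I lifted it to about 49 mm above the deck while still behind the rail, then drew it forward and stood it on the stage. It is upright and released, about 2 mm from the stage centre.
- **Bystanders:** The stub and cone refitted within about 1.5 mm of their starting places. The jar, frame, caliper and screwdriver read within about 10 mm of theirs, which is the networks' scatter, and nothing in the pictures looks moved.

Checks that disagreed or fell short:
- **Tool offset:** The pictures put the fingertips about 37 mm further back along the tool than the stated tool frame. I used the pictures, and the height at which the first grip touched the deck agreed with them.
- **Cameras:** The side and top cameras differ by up to about 4 mm in y. I used the top one, which agreed with the arm.
- **Joint limits:** Joints 6 and 7 ran up to their range limits, stopping just inside them, in the bays. The lean fell from 30 to about 26 degrees as I set down the straight grip, so it was released about 4 degrees off upright and then settled flat.
- **Contact force:** Setting down the collared grip briefly read about 23 N at the wrist; I backed off before letting go.

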